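# Serve a dessert pot under the swing-arm lamp

## Task

Swing the lamp right clear of the round marble slab so that no part of its shade is above the slab, then take the lidded dessert pot from under the front edge of the glass shelf and set it down gently, upright, in the middle of the slab. Let go of it, then swing the lamp back so that its shade is centred over the slab, without touching the pot, and leave the other things on the counter where they are.

Things in the scene. Friction and masses are not known exactly. Their poses are not given: they have to be found in the camera images.
- lamp: brass swing-arm lamp: fixed foot (disc 110 mm across, 18 mm high) with a vertical post 18 mm thick. Origin: centre of the foot's underside, on the vertical hinge axis. The arm, a level rod 12 mm thick with its axis 235 mm up, turns on top of the post. At joint value 0 the arm points along the lamp's own -x.
- lamp_arm (a joint): turn of the lamp's arm about the vertical hinge axis, rad; positive is counter-clockwise seen from above; limits -0.95 to 1.2; stiff enough to stay where it is left. The slab lies around value -0.6, so clear means a clearly larger value.
- lamp_head (a point): centre of the open underside of the dark metal lamp shade at the arm's end, 220 mm from the hinge axis, 152 mm up. The shade is a cone 90 mm across below, 28 mm at its top 242 mm up.
- lamp_pin (a point): grip point of the wooden handle pin that stands upright on the arm, 160 mm from the hinge axis; round, 16 mm thick, from the rod (top 241 mm up) to a 22 mm ball on top (309 mm up); this point is on its axis, 275 mm up.
- slab: round marble serving slab fixed to the counter, 150 mm across, 18 mm thick. Origin: centre of its underside, on the counter.
- pot: white porcelain dessert pot with a fixed closed lid, the only one with lid and knob: straight round body 56 mm across up to 54 mm, lid rim 60 mm across at 55-59 mm, knob 18 mm across up to 77 mm; 0.25 kg. Origin: centre of its underside, z up. Stands on the counter just under the shelf's front edge, in one of three places in a row.
- shelf: fixed glass shelf, board 200 (x) by 400 mm; underside 148 mm up, the brass front edge's outer face at its x = -103 mm. Legs at its x = 0 and 85, y = +-185 mm; pastries on top up to 216 mm, from x = -30 mm back. Origin on the counter under its centre; front faces its -x (robot side). The pot's axis is about 12 mm behind the front edge: an upright tool does not fit, lean it 30-45 deg.
- ramekin: low open white dish, 74 mm across, 42 mm high, beside the pot under the shelf edge; origin under its centre; leave alone
- beaker: open white cup without a lid, 66 mm across, 82 mm high, beside the pot under the shelf edge; origin under its centre; leave alone
- card_a: blank price card 60 mm wide in a wooden block, 65 mm high, near the slab; origin under its centre; leave alone
- card_b: blank price card 50 mm wide in a wooden block, 65 mm high, towards the back; origin under its centre; leave alone
- coupe: steel stemmed dessert coupe, 74 mm across, 85 mm high; origin under its foot; leave alone
- server: cake server 240 mm long lying on the counter; leave alone
- sugar: white sugar jar 70 mm across, 100 mm high, at the back; origin under its centre; leave alone
Mind the look-alikes: they are no part of the job. Leave any black or pink look-alike of the pot alone.

How it is judged:
By the outcome, as a careful person would: the job done as asked, in the order asked, and still so for the second after the job is handed in, with the robot touching nothing.
It also fails if it takes over 72 s, if anything falls off the work surface, if the arm or the gripper's body presses on something with over 40 N, if the wrist force passes 120 N, or if a joint passes its speed limit or range.

## Robot

A 7-joint arm with a two-finger parallel gripper is mounted at the origin on the work surface. World frame = base frame: x ahead of the robot, y to its left, z up, the work surface at z = 0. Lengths are in m, angles in rad, forces in N, time in s.
With the tool pointing down it reaches from about 0.425 to 0.925 m from the base axis. Payload 6.8 kg.
Tool frame: the origin (TCP) lies midway between the tips of the shut fingers; the grasp point (between the pads) lies 19 mm behind it (bot.pinch_z is the distance from the TCP to the grasp point, in m); z points along the fingers, y is the line along which they close (so a half turn about z gives the same grasp; the last joint's range is limited). The gripper opens to 85 mm and grips with 20 to 120 N. Pads are 22 mm wide; open, the fingers measure 114 mm over their backs; the gripper's body (76 mm by 85 mm) begins 54 mm behind the grasp point. The pads swing forward as they close: fully open they stand 13 mm farther back than shut.
Start: joints at [1.131, 0.477, 0.022, 1.555, -0.011, 1.109, -0.083], TCP at [0.22, -0.638, 0.201] pointing down, gripper open.
Joint ranges: [-2.96, 2.96], [-0.34, 2.1], [-1.41, 1.46], [0.24, 2.44], [-1.37, 4.51], [0.17, 1.92], [-2.96, 2.96]. Speed limits (rad/s): [2.39, 2.39, 3.14, 3.14, 3.14, 3.14, 3.14].

## Interface

Orientations are given as a unit quaternion [w, x, y, z].
In Python, from station import bot, imaging gives the robot as it stands. The module is installed in compiled form; this text tells all that it offers.
- The arm moves only by the tool carry_out, never from a script. Its argument "targets" is a list of rows, each a list of 5 numbers: the shift along the tool's x, y, z in cm, then the turn about the tool's z in degrees, then the opening, from -1 (shut) to 1 (fully open). In form: [[x, y, z, yaw, gripper], ...]. A call has 1 to 12 rows; each row shifts and turns the commanded pose from where the row before left it, along the tool's axes as they then stand; what a row does not reach is not made up. A row lasts 1/10 s, in which the tool goes at most 50 mm and 8.59 degrees, less where a joint would pass 70% of its speed; a pose out of reach is approached as far as the arm can. A call is refused whole if a number of a shift passes 5 or a number of a turn 8.59, either way. A call with a gripper value outside its range is refused whole. The fingers move at their own pace and stop on an object; "force" is the grip in N (left out, the last holds). Time passes only in rows, so rows that do not move let the fingers close. It gives the time, the measured TCP pose, the force, the opening and the grip force at its end, in the units of the state.
- bot.get_obs(): the state, without advancing time (a new reading comes with each control period).
- imaging.read_camera(name): name is "side" or "top" or "wrist"; returns the picture (384x512x3 uint8, red, green, blue); there is no depth.
- imaging.calibration(name): a dict with "fx", "fy", "cx", "cy" (pixels), "extrinsics" (4x4, takes a point from world to camera coordinates). Camera axes: x right, y up, looking along -z (the intrinsics and any distortion apply to the point x, -y, -z); pixel columns grow to the right and rows downward; lengths in m; the calibration is good to about 2 mm. The wrist camera is an equidistant fisheye: a pixel r from the principal point sees the ray r / f radians off the axis. A picture is of the moment at which its call begins: read the wrist's pose just before it. calibration takes no time and is no camera call; for the wrist camera it gives the pose at the moment of the call.
- bot.hand_in(): hands the job in; it is judged then, once.
The state is a dict: "t": time; "q": joint angles; "joint_vel": joint speeds; "joint_torque": joint torques, N m; "eef_pos": TCP position; "tool_rot": TCP orientation; "contact_force": force on the tool from outside, world axes, zero at the start; "torque": the same for the moment, N m; "gripper_width": opening from 0.0 (shut) to 1.0 (fully open); "grasp_force": force on a finger pad.
Only numpy, scipy, OpenCV 4.12 (cv2) and the standard library are available. Lean on these libraries where they do the work, as an engineer would, in place of code of your own. Each camera call takes 0.05 s, during which the arm holds its last target. There are 200 camera calls.

## Working session

There is one attempt and no reset: what is moved stays moved. The work goes in short steps, Python scripts to look and compute and a tool call to move; the robot and the scene stay as the last step left them, time stands still between calls to the robot, and variables do not carry over. Pictures are saved under pics/ and viewed, at most 10 in all, crops included, and the job is handed in when it is done.

Besides the shell and the picture viewer there is one more tool, called as name([rows], argument=value, ...), one row to a line, values as JSON. carry_out: Moves the arm, as the interface text tells. Its arguments: {"type":"object","properties":{"targets":{"type":"array"},"force":{"type":"number"}},"required":["targets"]}

```bash
mkdir -p pics
python3 - <<'E'
from station import bot, imaging
import cv2, numpy as np
o=bot.get_obs()
for k in ("t","eef_pos","tool_rot","gripper_width"): print(k,o[k])
for n in ("side","top"):
    c=imaging.calibration(n); print(n,c["fx"],c["cx"],c["cy"]); print(np.round(c["extrinsics"],3))
    im=imaging.read_camera(n); cv2.imwrite(f"pics/{n}0.png",cv2.cvtColor(im,cv2.COLOR_RGB2BGR))
    cv2.imwrite(f"pics/{n}0b.png",cv2.resize(cv2.cvtColor(im,cv2.COLOR_RGB2BGR),(800,600),interpolation=cv2.INTER_CUBIC))
E
```

```text
t 0.0
eef_pos [ 0.21964113 -0.63758128  0.20003486]
tool_rot [-8.78517771e-04  9.86268020e-01  1.65150149e-01 -2.23405668e-04]
gripper_width 0.9957021428021904
side 400.40040805789357 253.1448844337191 184.80209540137102
[[ 0.675  0.738  0.013 -0.389]
 [-0.597  0.535  0.597  0.268]
 [ 0.434 -0.411  0.802 -1.36 ]
 [ 0.     0.     0.     1.   ]]
top 379.73977430961287 257.1633708219911 197.6703674939246
[[-1.200e-02 -1.000e+00 -1.000e-03 -5.000e-03]
 [ 9.890e-01 -1.200e-02  1.510e-01 -6.140e-01]
 [-1.510e-01  0.000e+00  9.890e-01 -1.072e+00]
 [ 0.000e+00  0.000e+00  0.000e+00  1.000e+00]]
```

View pics/top0b.png

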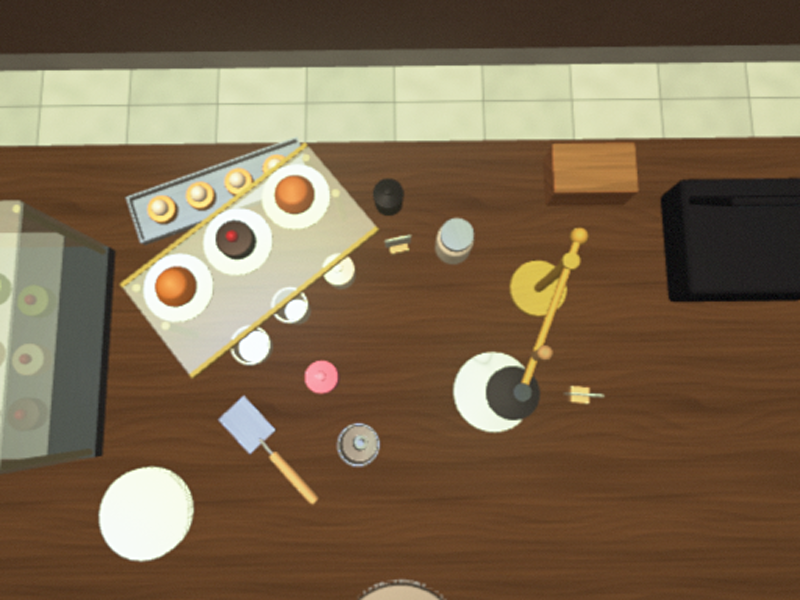

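View pics/side0b.png

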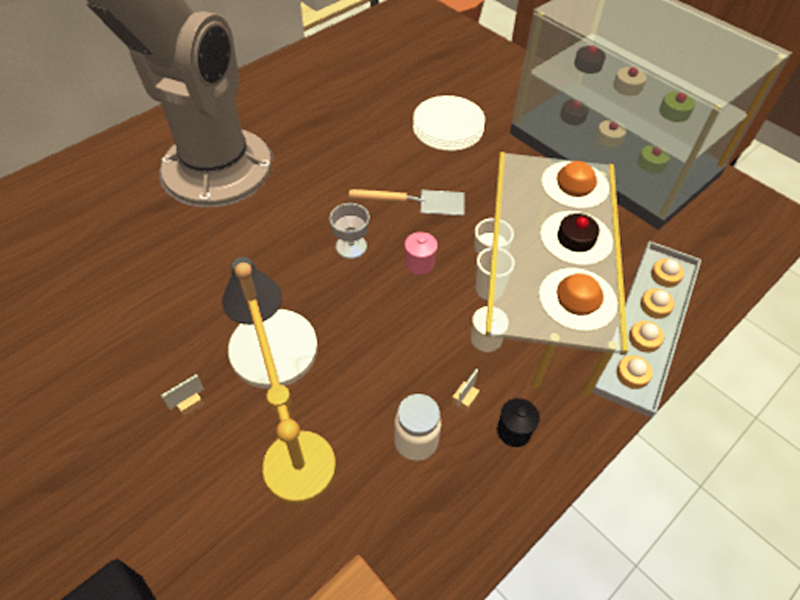

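The top view (800 px scale) shows the lamp foot at (538,288), the pin at (543,352), the shade at (512,392) and the slab at (490,392). Three white things stand in a row under the shelf edge: A (250,345), B (290,305) and C (338,268). In the side view they are at (493,237), (495,272) and (488,328). The pink (320,377) and black (388,196) look-alikes are out. C seems to be the one with a lid, so I'll confirm that with a crop.

```bash
cat > h.py <<'E'
from station import bot, imaging
import cv2, numpy as np
from scipy.spatial.transform import Rotation as R
def proj(n,P):
    c=imaging.calibration(n);E=c["extrinsics"];p=E[:3,:3]@np.array(P,float)+E[:3,3]
    return np.array([c["cx"]+c["fx"]*p[0]/-p[2], c["cy"]+c["fy"]*-p[1]/-p[2]])
def ray(n,uv):
    c=imaging.calibration(n);E=np.array(c["extrinsics"]);d=np.array([(uv[0]-c["cx"])/c["fx"],-(uv[1]-c["cy"])/c["fy"],-1])
    return -E[:3,:3].T@E[:3,3], E[:3,:3].T@d
def onz(n,uv,z):
    o,d=ray(n,uv); return o+d*(z-o[2])/d[2]
def tri(u,v):
    (a,d),(b,e)=ray("top",u),ray("side",v)
    s=np.linalg.lstsq(np.c_[d,-e],b-a,rcond=None)[0]; p,q=a+s[0]*d,b+s[1]*e
    return (p+q)/2,np.linalg.norm(p-q)
E
python3 - <<'E'
from h import *
t=cv2.imread("pics/top0.png");s=cv2.imread("pics/side0.png")
a=cv2.resize(t[140:250,130:260],(650,550),interpolation=cv2.INTER_CUBIC)
b=cv2.resize(s[130:240,290:410],(600,550),interpolation=cv2.INTER_CUBIC)
cv2.imwrite("pics/crop0.png",cv2.resize(np.hstack([a,b]),(800,352)))
k=.64
S=lambda *p:np.array(p)*k
print("foot top,side",onz("top",S(538,288),.018),onz("side",S(299,465),.018))
print("slab",onz("side",S(273,347),.018))
print("head top tri",tri(S(523,392),S(243,270)))
print("pin ball",tri(S(543,352),S(243,270)), "hinge cap",tri(S(571,260),S(278,396)))
print("cand",[onz("top",S(*p),z).round(3) for p,z in [((250,345),.05),((290,305),.082),((338,268),.057)]])
print("cand s",[onz("side",S(*p),z).round(3) for p,z in [((493,235),.042),((495,262),.082),((489,322),.059)]])
print("shelf corners",[onz("top",S(*p),.152).round(3) for p in [(193,376),(378,230),(305,144),(122,284)]])
print("shelf s",[onz("side",S(*p),.152).round(3) for p in [(490,333),(501,154)]])
E
```

```text
foot top,side [ 0.65661377 -0.27691712  0.018     ] [ 0.66360604 -0.27711541  0.018     ]
slab [ 0.46800638 -0.18413306  0.018     ]
head top tri (array([ 0.45628801, -0.19489687,  0.22736039]), np.float64(0.0053743809805017854))
pin ball (array([ 0.51120952, -0.21446891,  0.29555355]), np.float64(0.0007484014801252136)) hinge cap (array([ 0.66023353, -0.27771125,  0.2400916 ]), np.float64(0.0027648905143560385))
cand [array([0.549, 0.272, 0.05 ]), array([0.619, 0.192, 0.082]), array([0.692, 0.108, 0.057])]
cand s [array([0.559, 0.268, 0.042]), array([0.624, 0.192, 0.082]), array([0.695, 0.104, 0.059])]
shelf corners [array([0.489, 0.34 , 0.152]), array([0.738, 0.028, 0.152]), array([0.897, 0.157, 0.152]), array([0.647, 0.468, 0.152])]
shelf s [array([0.743, 0.036, 0.152]), array([0.489, 0.345, 0.152])]
```

View pics/crop0.png

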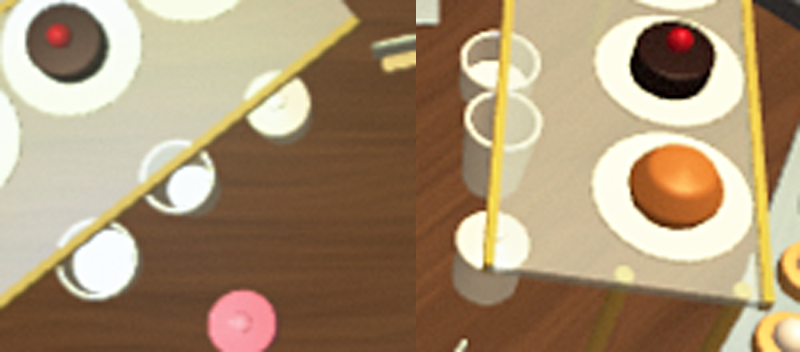

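C at top (338,268) / side (488,328) is the pot. The crop shows a closed lid with a knob, while A and B are open cups. Triangulation puts the pot at about (0.693, 0.107), 11 mm behind the front edge as stated. The pin is 0.161 m from the hinge, which also matches. I'll go to the pin first.

carry_out([
  [0,0,-5,0,1],
  [0,0,-5,0,1],
  [0,0,-5,0,1],
  [4,-3,0,0,1],
  [4,-3,0,0,1],
  [4,-3,0,0,1],
  [4,-3,0,0,1],
  [4,-3,0,0,1],
  [4,-3,0,0,1],
  [4,-3,0,0,1],
  [4,-3,0,0,1],
  [0,0,0,0,1],
], force=50)

```text
t: 1.3
eef_pos: [0.4487, -0.2992, 0.3509]
tool_rot: [-0.001, 0.985, 0.171, 0.001]
contact_force: [0.1, 0.7, -0.6]
gripper_width: 0.996
grasp_force: 0.0
```

carry_out([
  [2.9,-1.95,0,0,1],
  [2.9,-1.95,0,0,1],
  [2.9,-1.95,0,0,1],
  [0,0,0,0,1],
  [0,0,0,0,1],
])

```text
t: 1.8
eef_pos: [0.5074, -0.2229, 0.3505]
tool_rot: [-0.0, 0.986, 0.166, -0.0]
contact_force: [0.5, -0.0, 0.1]
gripper_width: 1.005
grasp_force: 0.0
```

carry_out([
  [0.6,-0.65,2,0,1],
  [0,0,4,0,1],
  [0,0,3.5,0,1],
  [0,0,0,0,1],
  [0,0,0,0,-1],
  [0,0,0,0,-1],
  [0,0,0,0,-1],
  [0,0,0,0,-1],
  [0,0,0,0,-1],
])

```text
t: 2.7
eef_pos: [0.5116, -0.2155, 0.2574]
tool_rot: [0.001, 0.986, 0.165, 0.001]
contact_force: [-1.7, 1.1, 4.7]
gripper_width: 0.216
grasp_force: 48.6
```

carry_out([
  [-0.68,0.88,0,0,-1],
  [-0.68,0.88,0,0,-1],
  [-0.55,0.97,0,0,-1],
  [-0.55,0.97,0,0,-1],
  [-0.41,1.03,0,0,-1],
  [-0.41,1.03,0,0,-1],
  [-0.26,1.08,0,0,-1],
  [-0.26,1.08,0,0,-1],
  [-0.1,1.11,0,0,-1],
  [-0.1,1.11,0,0,-1],
  [0.05,1.11,0,0,-1],
  [0.05,1.11,0,0,-1],
])

```text
t: 3.9
eef_pos: [0.5095, -0.349, 0.257]
tool_rot: [0.001, 0.987, 0.163, -0.004]
contact_force: [-13.1, -2.3, 10.0]
gripper_width: 0.219
grasp_force: 49.7
```

carry_out([
  [0.4,1,0,0,-1],
  [0.5,0.9,0,0,-1],
  [0.5,0.9,0,0,-1],
  [0,0,0,0,-1],
  [0,0,0,0,-1],
])

```text
t: 4.4
eef_pos: [0.5313, -0.3745, 0.2571]
tool_rot: [0.003, 0.987, 0.161, -0.004]
contact_force: [-13.0, -9.2, 8.9]
gripper_width: 0.222
grasp_force: 50.5
```

carry_out([
  [0,0,0,0,1],
  [0,0,0,0,1],
  [0,0,0,0,1],
  [0,0,0,0,1],
  [0,0,-4,0,1],
  [0,0,-5,0,1],
  [-3,-4,0,0,1],
  [-3,-4,0,0,1],
  [-3,-4,0,0,1],
  [-3,-4,0,0,1],
  [0,0,0,0,1],
  [0,0,0,0,1],
])

```text
t: 5.6
eef_pos: [0.371, -0.2541, 0.3467]
tool_rot: [0.001, 0.986, 0.165, 0.001]
contact_force: [0.2, -0.5, -0.3]
gripper_width: 1.0
grasp_force: 0.0
```

Run:
```python
from h import *
o=bot.get_obs(); print(o["t"],o["eef_pos"],np.round(o["q"],3))
for n in ("side","top"):
    im=imaging.read_camera(n); cv2.imwrite(f"pics/{n}1.png",cv2.cvtColor(im,cv2.COLOR_RGB2BGR))
a=cv2.imread("pics/top1.png")[130:340,100:420];b=cv2.imread("pics/side1.png")[60:384,80:420]
cv2.imwrite("pics/both1.png",np.hstack([cv2.resize(a,(457,300)),cv2.resize(b,(315,300))]))
# slab: white blob, boundary onto z=.018
for n in ("top","side"):
    im=cv2.imread(f"pics/{n}1.png");h=cv2.cvtColor(im,cv2.COLOR_BGR2HSV)
    m=((h[...,1]<60)&(h[...,2]>170)).astype(np.uint8)
    u,v=proj(n,(.468,-.184,.018))
    k,l,st,c=cv2.connectedComponentsWithStats(m)
    i=l[int(v),int(u)]; P=None
    if i:
        cs,_=cv2.findContours((l==i).astype(np.uint8),cv2.RETR_EXTERNAL,cv2.CHAIN_APPROX_NONE)
        q=max(cs,key=len)[:,0]; P=np.array([onz(n,p,.018)[:2] for p in q])
        (cx,cy),r=cv2.minEnclosingCircle(P.astype(np.float32)); print(n,st[i],"slab",cx,cy,r, P.mean(0))
```

```text
5.6 [ 0.37104057 -0.25413942  0.34669756] [ 6.900e-01 -8.000e-03 -2.250e-01  1.846e+00 -1.000e-03  1.301e+00
 -7.730e-01]
top [ 290  225   51   52 2041] slab 0.45929911732673645 -0.1819542646408081 0.07536691427230835 [ 0.45919719 -0.1822461 ]
side [ 147  198   56   48 2099] slab 0.46352624893188477 -0.18195587396621704 0.07483869045972824 [ 0.46422307 -0.18331881]
```

View pics/both1.png

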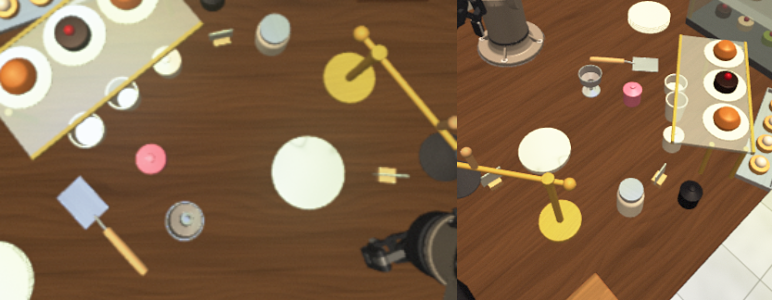

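The lamp is clear of the slab. The slab centre is about (0.4615, -0.1825), 0.220 m from the hinge, which matches. The moves only turn about tool z, so to lean the tool I'll push it against the arm's reach limit. I'll do that high up and in the direction of the shelf's normal (azimuth about 39°).

carry_out([
  [3.8,-2.7,-1,0,1],
  [3.8,-2.7,-1,0,1],
  [3.8,-2.7,-1,0,1],
  [3.8,-2.7,-1,0,1],
  [2.1,-4.5,0,0,1],
  [2.1,-4.5,0,0,1],
  [2.1,-4.5,0,0,1],
  [2.1,-4.5,0,0,1],
  [0,-5,0,0,1],
  [0,-5,0,0,1],
  [0,-5,0,0,1],
  [0,-5,0,0,1],
])

```text
t: 6.9
eef_pos: [0.4358, 0.2862, 0.3859]
tool_rot: [-0.001, 0.986, 0.165, -0.0]
contact_force: [0.7, -0.2, -0.8]
gripper_width: 1.002
grasp_force: 0.0
```

carry_out([
  [0,0,0,-5,1],
  [0,0,0,-5,1],
  [0,0,0,-5,1],
  [0,0,0,-5,1],
  [0,0,-5,0,1],
  [0,0,-5,0,1],
  [0,0,-5,0,1],
  [0,0,0,0,1],
])

```text
t: 7.7
eef_pos: [0.4377, 0.2861, 0.5425]
tool_rot: [-0.003, 0.943, 0.334, 0.005]
contact_force: [0.6, 0.6, -1.3]
gripper_width: 1.001
grasp_force: 0.0
```

```bash
cat > st.py <<'E'
from h import *
o=bot.get_obs();q=o["tool_rot"];M=R.from_quat([q[1],q[2],q[3],q[0]]).as_matrix()
z=M[:,2]
print("t",o["t"],"p",np.round(o["eef_pos"],4),"q",np.round(o["q"],2))
print("tilt",np.degrees(np.arccos(-z[2])).round(1),"az",np.degrees(np.arctan2(z[1],z[0])).round(1),"\n",M.round(3),"grasp",(np.array(o["eef_pos"])-bot.pinch_z*z).round(4))
E
python3 st.py
```

```text
t 7.7 p [0.4377 0.2861 0.5425] q [-0.03  0.16 -0.79  1.28  0.11  1.73 -1.69]
tilt 0.6 az 49.8 
 [[ 0.777  0.63   0.007]
 [ 0.629 -0.777  0.008]
 [ 0.011 -0.002 -1.   ]] grasp [0.4376 0.2859 0.5612]
```

carry_out([
  [0,0,-5,0,1],
  [0,0,-5,0,1],
  [0,0,-5,0,1],
  [0,0,-5,0,1],
  [0,0,0,0,1],
])

```text
t: 8.2
eef_pos: [0.4456, 0.2874, 0.593]
tool_rot: [0.011, 0.943, 0.332, -0.013]
contact_force: [-1.3, 0.4, -0.3]
gripper_width: 1.006
grasp_force: 0.0
```

```bash
python3 st.py
```

```text
t 8.2 p [0.4456 0.2874 0.593 ] q [-0.57  0.16 -0.16  1.14  0.04  1.88 -1.61]
tilt 1.9 az -120.0 
 [[ 0.779  0.627 -0.017]
 [ 0.627 -0.779 -0.029]
 [-0.031  0.012 -0.999]] grasp [0.446  0.288  0.6117]
```

carry_out([
  [3,0,4,0,1],
  [5,0,0,0,1],
  [5,0,0,0,1],
  [5,0,0,0,1],
  [5,0,0,0,1],
  [5,0,0,0,1],
  [5,0,0,0,1],
  [5,0,0,0,1],
  [5,0,0,0,1],
  [0,0,0,0,1],
])

```text
t: 9.2
eef_pos: [0.7196, 0.5056, 0.4656]
tool_rot: [-0.008, 0.944, 0.329, 0.034]
contact_force: [1.0, -0.6, -1.9]
gripper_width: 0.999
grasp_force: 0.0
```

```bash
python3 st.py
```

```text
t 9.2 p [0.7196 0.5056 0.4656] q [-0.75  0.9   0.44  0.28 -0.37  1.91 -1.52]
tilt 4.0 az 33.2 
 [[ 0.781  0.622  0.058]
 [ 0.621 -0.783  0.038]
 [ 0.069  0.006 -0.998]] grasp [0.7185 0.5049 0.4843]
```

carry_out([
  [5,0,-2,0,1],
  [5,0,-2,0,1],
  [5,0,-2,0,1],
  [5,0,-2,0,1],
])

```text
t: 9.6
eef_pos: [0.7418, 0.5215, 0.4798]
tool_rot: [-0.024, 0.943, 0.323, 0.074]
contact_force: [0.3, -1.1, -0.0]
gripper_width: 1.003
grasp_force: 0.0
```

```bash
python3 st.py
```

```text
t 9.6 p [0.7418 0.5215 0.4798] q [-0.79  1.    1.33  0.24 -1.21  1.92 -1.44]
tilt 8.9 az 36.9 
 [[ 0.78   0.613  0.124]
 [ 0.606 -0.79   0.093]
 [ 0.155  0.003 -0.988]] grasp [0.7395 0.5197 0.4983]
```

Pushing at the limit accumulates lean in the right direction: 8.9° at azimuth 37°. I'll keep going.

carry_out([
  [4,0,-3,0,1],
  [4,0,-3,0,1],
  [4,0,-3,0,1],
  [4,0,-3,0,1],
  [4,0,-3,0,1],
  [4,0,-3,0,1],
])

```text
t: 10.2
eef_pos: [0.7161, 0.5173, 0.5828]
tool_rot: [-0.044, 0.936, 0.322, 0.133]
contact_force: [-1.1, -0.8, 0.4]
gripper_width: 0.995
grasp_force: 0.0
```

```bash
python3 st.py
```

```text
t 10.2 p [0.7161 0.5173 0.5828] q [-0.81  0.9   1.45  0.24 -1.31  1.92 -1.44]
tilt 16.2 az 37.3 
 [[ 0.757  0.615  0.221]
 [ 0.592 -0.788  0.169]
 [ 0.278  0.003 -0.96 ]] grasp [0.712  0.5142 0.6008]
```

carry_out([
  [4,0,-3,0,1],
  [4,0,-3,0,1],
  [4,0,-3,0,1],
  [4,0,-3,0,1],
  [4,0,-3,0,1],
  [4,0,-3,0,1],
  [4,0,-3,0,1],
  [4,0,-3,0,1],
  [4,0,-3,0,1],
  [4,0,-3,0,1],
])

```text
t: 11.2
eef_pos: [0.653, 0.4805, 0.7438]
tool_rot: [-0.08, 0.919, 0.318, 0.218]
contact_force: [0.2, 0.5, 0.1]
gripper_width: 1.001
grasp_force: 0.0
```

```bash
python3 st.py
```

```text
t 11.2 p [0.653  0.4805 0.7438] q [-0.85  0.7   1.45  0.24 -1.28  1.92 -1.45]
tilt 26.9 az 39.3 
 [[ 0.703  0.619  0.35 ]
 [ 0.549 -0.785  0.286]
 [ 0.452 -0.009 -0.892]] grasp [0.6465 0.4752 0.7605]
```

carry_out([
  [4,0,-3,0,1],
  [4,0,-3,0,1],
  [4,0,-3,0,1],
  [4,0,-3,0,1],
  [4,0,-3,0,1],
  [4,0,-3,0,1],
  [4,0,-3,0,1],
  [4,0,-3,0,1],
  [4,0,-3,0,1],
  [4,0,-3,0,1],
  [4,0,-3,0,1],
])

```text
t: 12.3
eef_pos: [0.563, 0.4113, 0.9009]
tool_rot: [-0.121, 0.891, 0.31, 0.308]
contact_force: [0.3, 0.1, -0.4]
gripper_width: 1.0
grasp_force: 0.0
```

```bash
python3 st.py
```

```text
t 12.3 p [0.563  0.4113 0.9009] q [-0.91  0.49  1.45  0.24 -1.23  1.92 -1.46]
tilt 38.6 az 40.6 
 [[ 0.618  0.627  0.474]
 [ 0.478 -0.779  0.407]
 [ 0.624 -0.025 -0.781]] grasp [0.5541 0.4037 0.9155]
```

```bash
cat > mv.py <<'E'
import sys
from st import *
T=np.array([float(a) for a in sys.argv[1:4]])
d=100*M.T@(T-np.array(o["eef_pos"])); n=int(np.ceil(np.linalg.norm(d)/4.8))
print("tool cm",d.round(2),"rows",n,"each",(d/n).round(2))
E
python3 mv.py .56 .05 .55; python3 -c "
from h import *
for n in ('top',):
  print('pink',onz('top',(320*.64,377*.64),.06),'coupe',onz('top',(358*.64,444*.64),.085),'sugar',onz('top',(455*.64,235*.64),.1),'cardb',onz('top',(399*.64,240*.64),.05))"
```

```text
t 12.3 p [0.563  0.4113 0.9009] q [-0.91  0.49  1.45  0.24 -1.23  1.92 -1.46]
tilt 38.6 az 40.6 
 [[ 0.618  0.627  0.474]
 [ 0.478 -0.779  0.407]
 [ 0.624 -0.025 -0.781]] grasp [0.5541 0.4037 0.9155]
tool cm [-39.35  28.81  12.57] rows 11 each [-3.58  2.62  1.14]
pink [0.48799424 0.13937414 0.06      ] coupe [0.36911253 0.06803285 0.085     ] sugar [ 0.74166588 -0.11060486  0.1       ] cardb [ 0.74715766 -0.00798548  0.05      ]
```

carry_out([
  [-3.6,2.6,1.1,-2.3,1],
  [-3.6,2.6,1.1,0,1],
  [-3.6,2.6,1.1,0,1],
  [-3.6,2.6,1.1,0,1],
  [-3.6,2.6,1.1,0,1],
  [-3.6,2.6,1.1,0,1],
  [-3.6,2.6,1.1,0,1],
  [-3.6,2.6,1.1,0,1],
  [-3.6,2.6,1.1,0,1],
  [-3.6,2.6,1.1,0,1],
  [-3.6,2.6,1.1,0,1],
  [0,0,0,0,1],
])

```text
t: 13.5
eef_pos: [0.5473, 0.1462, 0.6776]
tool_rot: [-0.138, 0.899, 0.275, 0.313]
contact_force: [0.1, -0.7, 1.0]
gripper_width: 0.997
grasp_force: 0.0
```

```bash
python3 mv.py .636 .057 .30
```

```text
t 13.5 p [0.5473 0.1462 0.6776] q [-1.17 -0.33  0.67  1.49  0.05  1.24 -1.44]
tilt 40.0 az 40.8 
 [[ 0.653  0.581  0.486]
 [ 0.408 -0.81   0.42 ]
 [ 0.638 -0.076 -0.766]] grasp [0.5382 0.1384 0.6919]
tool cm [-21.94  15.24  29.5 ] rows 9 each [-2.44  1.69  3.28]
```

carry_out([
  [-2.4,1.7,3.3,0,1],
  [-2.4,1.7,3.3,0,1],
  [-2.4,1.7,3.3,0,1],
  [-2.4,1.7,3.3,0,1],
  [-2.4,1.7,3.3,0,1],
  [-2.4,1.7,3.3,0,1],
  [0,0,0,0,1],
  [0,0,0,0,1],
])

```text
t: 14.3
eef_pos: [0.6095, 0.1018, 0.4319]
tool_rot: [-0.141, 0.895, 0.283, 0.314]
contact_force: [-0.4, 0.9, 0.5]
gripper_width: 1.004
grasp_force: 0.0
```

```bash
python3 mv.py .636 .057 .126
```

```text
t 14.3 p [0.6095 0.1018 0.4319] q [-1.28 -0.28  1.06  1.92 -0.16  0.76 -1.04]
tilt 40.3 az 41.7 
 [[ 0.642  0.595  0.483]
 [ 0.418 -0.8    0.43 ]
 [ 0.642 -0.075 -0.763]] grasp [0.6004 0.0937 0.4462]
tool cm [-19.81   7.44  22.69] rows 7 each [-2.83  1.06  3.24]
```

carry_out([
  [0,0,0,-6.7,1],
  [0,0,0,0,1],
  [0,0,0,0,1],
])

```text
t: 14.6
eef_pos: [0.6101, 0.1014, 0.4331]
tool_rot: [-0.122, 0.877, 0.334, 0.323]
contact_force: [-0.9, -0.8, -0.4]
gripper_width: 0.999
grasp_force: 0.0
```

```bash
python3 mv.py .636 .057 .126
```

```text
t 14.6 p [0.6101 0.1014 0.4331] q [-1.3  -0.3   1.07  1.92 -0.14  0.76 -0.94]
tilt 40.4 az 41.6 
 [[ 0.569  0.664  0.485]
 [ 0.506 -0.747  0.43 ]
 [ 0.648  0.001 -0.761]] grasp [0.601  0.0934 0.4474]
tool cm [-20.68   5.02  22.73] rows 7 each [-2.95  0.72  3.25]
```

carry_out([
  [-2.95,0.72,3.25,0,1],
  [-2.95,0.72,3.25,0,1],
  [-2.95,0.72,3.25,0,1],
  [-2.95,0.72,3.25,0,1],
  [-2.95,0.72,3.25,0,1],
  [0,0,0,0,1],
])

```text
t: 15.2
eef_pos: [0.5766, 0.0752, 0.2471]
tool_rot: [-0.109, 0.88, 0.329, 0.324]
contact_force: [0.6, -0.7, 0.9]
gripper_width: 1.001
grasp_force: 0.0
```

```bash
python3 mv.py .636 .057 .126
```

```text
t 15.2 p [0.5766 0.0752 0.2471] q [-1.57 -0.34  1.45  2.25 -0.2   0.36 -0.72]
tilt 39.9 az 39.1 
 [[ 0.574  0.649  0.498]
 [ 0.508 -0.76   0.405]
 [ 0.642  0.021 -0.767]] grasp [0.5673 0.0676 0.2614]
tool cm [-5.28  4.99 11.51] rows 3 each [-1.76  1.66  3.84]
```

```bash
python3 mv.py .71 .0 .36; cat > rec.txt <<'E'
E
python3 - <<'E'
# fit a simple kinematic guess from recorded states: offsets & links (S-R-S with possible elbow/wrist offsets)
import numpy as np
from scipy.optimize import least_squares
from scipy.spatial.transform import Rotation as R
D=[([1.131,.477,.022,1.555,-.011,1.109,-.083],[.2196,-.6376,.2000],[-.00088,.98627,.16515,-.0002]),
([.69,-.008,-.225,1.846,-.001,1.301,-.773],[.371,-.2541,.3467],[.001,.986,.165,.001]),
([-.03,.16,-.79,1.28,.11,1.73,-1.69],[.4377,.2861,.5425],[-.003,.943,.334,.005]),
([-.57,.16,-.16,1.14,.04,1.88,-1.61],[.4456,.2874,.593],[.011,.943,.332,-.013]),
([-.81,.9,1.45,.24,-1.31,1.92,-1.44],[.7161,.5173,.5828],[-.044,.936,.322,.133]),
([-.91,.49,1.45,.24,-1.23,1.92,-1.46],[.563,.4113,.9009],[-.121,.891,.31,.308]),
([-1.17,-.33,.67,1.49,.05,1.24,-1.44],[.5473,.1462,.6776],[-.138,.899,.275,.313]),
([-1.3,-.3,1.07,1.92,-.14,.76,-.94],[.6101,.1014,.4331],[-.122,.877,.334,.323]),
([-1.57,-.34,1.45,2.25,-.2,.36,-.72],[.5766,.0752,.2471],[-.109,.88,.329,.324])]
def fk(q,p,s):
    zs,L1,a,L2,b,t,o1,o7,dw=p
    Z=lambda x:R.from_euler('z',x);Y=lambda x:R.from_euler('y',x)
    r=Z(s[0]*q[0]+o1)*Y(q[1]);pos=np.array([0,0,zs])
    r=r*Z(s[1]*q[2]);pos=pos+r.apply([a,0,L1]);r=r*Y(q[3]);pos=pos+r.apply([-a+b,0,L2])
    r=r*Z(s[2]*q[4])*Y(q[5]);pos=pos+r.apply([dw,0,t]);r=r*Z(s[3]*q[6]+o7);return pos,r
import itertools,json
best=None
for s in itertools.product([1,-1],repeat=4):
  for o1 in (0,1.57,-1.57,3.14):
    def f(p):
        e=[]
        for q,x,w in D:
            P,r=fk(q,p,s);Q=R.from_quat([w[1],w[2],w[3],w[0]])
            e+=list((P-x)*3)+list((Q.inv()*r).as_rotvec())
        return e
    for o7 in (0,1.57,-1.57,3.14):
      S=least_squares(f,[.33,.5,0,.45,0,.35,o1,o7,0],max_nfev=60)
      if best is None or S.cost<best[0]: best=(S.cost,s,S.x); 
print(best[0],best[1],best[2].round(3)); json.dump([best[1],list(best[2])],open("fk.json","w"))
E
```

```text
t 15.2 p [0.5766 0.0752 0.2471] q [-1.57 -0.34  1.45  2.25 -0.2   0.36 -0.72]
tilt 39.9 az 39.1 
 [[ 0.574  0.649  0.498]
 [ 0.508 -0.76   0.405]
 [ 0.642  0.021 -0.767]] grasp [0.5673 0.0676 0.2614]
tool cm [11.08 14.62 -5.05] rows 4 each [ 2.77  3.65 -1.26]
0.01704221067624657 (-1, -1, -1, -1) [ 0.33   0.49  -0.023  0.499 -0.043  0.373 -0.094  1.485 -0.004]
```

```bash
cat > ik.py <<'E'
import numpy as np,json
from scipy.optimize import least_squares
from scipy.spatial.transform import Rotation as R
s,p=json.load(open("fk.json"))
lo=np.array([-2.96,-.34,-1.41,.24,-1.37,.17,-2.96]);hi=np.array([2.96,2.1,1.46,2.44,4.51,1.92,2.96])
def fk(q):
    zs,L1,a,L2,b,t,o1,o7,dw=p
    Z=lambda x:R.from_euler('z',x);Y=lambda x:R.from_euler('y',x)
    r=Z(s[0]*q[0]+o1)*Y(q[1]);pos=np.array([0,0,zs])
    r=r*Z(s[1]*q[2]);pos=pos+r.apply([a,0,L1]);r=r*Y(q[3]);pos=pos+r.apply([-a+b,0,L2])
    r=r*Z(s[2]*q[4])*Y(q[5]);pos=pos+r.apply([dw,0,t]);r=r*Z(s[3]*q[6]+o7);return pos,r
def rot(tilt,az,flip=False):
    t,a=np.radians([tilt,az]);z=np.array([np.sin(t)*np.cos(a),np.sin(t)*np.sin(a),-np.cos(t)])
    y=np.array([np.sin(a),-np.cos(a),0])*(-1 if flip else 1);return R.from_matrix(np.c_[np.cross(y,z),y,z])
def solve(P,Q,n=40,seed=0,q0=None,w=.0):
    g=np.random.default_rng(seed);out=[]
    for i in range(n):
        st=g.uniform(lo,hi) if q0 is None else q0
        f=lambda q:np.r_[(fk(q)[0]-P)*3,(Q.inv()*fk(q)[1]).as_rotvec()]
        S=least_squares(f,st,bounds=(lo-1e-6,hi+1e-6),max_nfev=80)
        if S.cost<1e-6: out.append(S.x)
    return np.array(out)
E
python3 - <<'E'
from ik import *
for tilt,az in ((40,40),(33,40),(40,25),(40,15)):
  for nm,P in (("pre",(.636,.057,.126)),("grasp",(.7025,.1137,.0172)),("slab",(.4715,-.1745,.036))):
    o=solve(np.array(P),rot(tilt,az),16)
    print(tilt,az,nm,len(o)); print(o[np.argsort(o[:,2])][::max(1,len(o)//4)].round(2) if len(o) else "")
E
```

```text
40 40 pre 9
[[ 1.17  0.97 -1.41  2.15  1.16  0.44 -1.72]
 [ 1.01  0.62 -1.09  2.15 -0.01  0.2  -0.72]
 [ 0.21  0.35 -0.11  2.15 -1.26  0.52  0.35]
 [-0.11  0.36  0.25  2.15 -1.36  0.63  0.4 ]
 [-0.95  1.01  1.44  2.15  4.48  1.45  0.39]]
40 40 grasp 3
[[ 0.82  1.04 -1.08  2.03  1.63  0.28 -2.18]
 [-0.8   0.95  0.99  2.03  4.35  1.1   0.48]
 [-0.86  1.05  1.1   2.03  4.3   1.21  0.43]]
40 40 slab 12
[[ 1.81  1.25 -1.36  2.23  0.94  0.62 -0.91]
 [ 1.6   0.8  -1.01  2.23 -0.11  0.4   0.01]
 [ 0.21  0.59  0.62  2.22 -1.35  1.07  0.99]
 [-0.31  1.31  1.41  2.22  4.51  1.92  1.  ]]
33 40 pre 6
[[ 1.09  0.92 -1.41  2.09  1.06  0.57 -1.7 ]
 [ 1.08  0.86 -1.37  2.09  0.98  0.53 -1.65]
 [ 0.98  0.65 -1.16  2.09  0.49  0.36 -1.24]
 [ 0.57  0.4  -0.6   2.09 -0.56  0.38 -0.33]
 [ 0.26  0.34 -0.24  2.09 -0.84  0.46 -0.09]
 [-0.67  0.47  0.86  2.09 -1.31  0.81  0.21]]
33 40 grasp 8
[[ 0.87  1.34 -1.4   1.97  1.62  0.78 -2.02]
 [ 0.8   1.09 -1.18  1.97  1.44  0.5  -2.  ]
 [ 0.56  0.8  -0.8   1.97  0.74  0.18 -1.51]
 [-0.08  0.62  0.01  1.97 -1.31  0.39  0.27]]
33 40 slab 8
[[ 1.73  1.14 -1.38  2.22 
[... 1114 characters left out ...]
.01  0.69 -1.31  2.27  1.82  0.43 -2.96]
 [ 1.01  0.69 -1.31  2.27  1.82  0.43 -2.96]
 [-0.08  0.26 -0.01  2.27  4.32  0.18  0.52]
 [-1.19  0.72  1.34  2.28  4.43  0.82  0.08]
 [-1.2   0.76  1.37  2.28  4.43  0.85  0.06]]
40 15 grasp 7
[[ 0.82  1.38 -1.38  2.14  2.18  0.97 -2.89]
 [ 0.81  1.33 -1.35  2.14  2.18  0.93 -2.92]
 [ 0.8   1.28 -1.32  2.14  2.17  0.89 -2.96]
 [ 0.8   1.28 -1.32  2.14  2.17  0.89 -2.96]
 [ 0.26  0.66 -0.54  2.13  2.67  0.3   2.27]
 [ 0.05  0.61 -0.29  2.13  3.06  0.26  1.79]
 [-1.21  1.33  1.35  2.14  4.07  1.12 -0.13]]
40 15 slab 3
[[ 1.77  0.94 -1.24  2.44  1.71  0.22 -2.11]
 [ 1.76  0.93 -1.23  2.44  1.72  0.21 -2.12]
 [ 1.76  0.91 -1.22  2.44  1.72  0.19 -2.13]]
```

```bash
cat > sim.py <<'E'
from ik import *
def jac(q):
    P,r=fk(q);J=np.zeros((6,7))
    for i in range(7):
        d=q.copy();d[i]+=1e-5;P2,r2=fk(d);J[:,i]=np.r_[(P2-P)/1e-5,(r2*r.inv()).as_rotvec()/1e-5]
    return J
def go(q,P,Q,lam=.02,step=.01):
    q=np.array(q,float);P0,r0=fk(q);n=max(1,int(np.linalg.norm(P-P0)/step));dr=(Q*r0.inv()).as_rotvec()
    for k in range(1,n+1):
        Pk=P0+(P-P0)*k/n;Qk=R.from_rotvec(dr*k/n)*r0
        for _ in range(8):
            Pc,rc=fk(q);e=np.r_[Pk-Pc,(Qk*rc.inv()).as_rotvec()]
            J=jac(q);q=np.clip(q+J.T@np.linalg.solve(J@J.T+lam**2*np.eye(6),e),lo,hi)
    Pc,rc=fk(q);return q,np.linalg.norm(P-Pc),np.degrees(np.linalg.norm((Q*rc.inv()).as_rotvec()))
E
python3 - <<'E'
from sim import *
pr=lambda n,x:print(n,x[0].round(2),"perr mm %.0f aerr %.1f"%(x[1]*1e3,x[2]))
# validation: t7.7 -> ... and t12.3 -> t13.5 -> t15.2
q=[-.91,.49,1.45,.24,-1.23,1.92,-1.46]
W=lambda w:R.from_quat([w[1],w[2],w[3],w[0]])
x=go(q,np.array([.5473,.1462,.6776]),W([-.138,.899,.275,.313]));pr("13.5",x)
x=go(x[0],np.array([.6095,.1018,.4319]),W([-.141,.895,.283,.314]));pr("14.3",x)
x=go(x[0],np.array([.5766,.0752,.2471]),W([-.109,.88,.329,.324]));pr("15.2",x)
q=[-1.57,-.34,1.45,2.25,-.2,.36,-.72];Q=rot(40,40)
for via in ([(.71,0,.36)],[(.6,.1,.5),(.75,.1,.5)],[(.6,.1,.55),(.8,0,.5)],[(.6,.1,.5),(.8,-.2,.45)],[(.6,.1,.6),(.8,.3,.5)]):
    y=(q,)
    for v in via: y=go(y[0],np.array(v),Q);pr(v,y)
    for v in ((.72,.02,.25),(.636,.057,.126),(.7025,.1137,.0172)): y=go(y[0],np.array(v),Q);pr(v,y)
    print()
E
```

```text
13.5 [-1.35 -0.34  0.83  1.48  0.05  1.24 -1.43] perr mm 10 aerr 1.2
14.3 [-1.45 -0.33  1.22  1.89 -0.15  0.8  -1.03] perr mm 0 aerr 0.0
15.2 [-1.63 -0.34  1.46  2.21 -0.26  0.43 -0.64] perr mm 39 aerr 4.3
(0.71, 0, 0.36) [-1.29 -0.33  1.3   2.01 -0.38  0.73 -0.55] perr mm 119 aerr 3.9
(0.72, 0.02, 0.25) [-0.63  0.49  0.99  1.86 -1.28  1.04  0.12] perr mm 0 aerr 0.0
(0.636, 0.057, 0.126) [-0.33  0.39  0.51  2.15 -1.37  0.72  0.42] perr mm 14 aerr 3.2
(0.7025, 0.1137, 0.0172) [ 0.55  0.77 -0.71  2.03 -1.37  0.17  0.67] perr mm 41 aerr 7.3

(0.6, 0.1, 0.5) [-1.26 -0.3   1.03  1.79 -0.16  0.92 -0.98] perr mm 0 aerr 0.0
(0.75, 0.1, 0.5) [-1.96 -0.34  1.46  1.61  0.19  0.89 -1.21] perr mm 94 aerr 8.8
(0.72, 0.02, 0.25) [-0.73  0.58  1.17  1.86 -1.37  1.15  0.15] perr mm 2 aerr 0.4
(0.636, 0.057, 0.126) [-0.33  0.39  0.51  2.15 -1.37  0.72  0.42] perr mm 14 aerr 3.3
(0.7025, 0.1137, 0.0172) [ 0.55  0.77 -0.71  2.03 -1.37  0.17  0.67] perr mm 41 aerr 7.3

(0.6, 0.1, 0.55) [-1.24 -0.29  1.    1.69 -0.16  1.02 -1.01] perr mm 0 aerr 0.0
(0.8, 0, 0.5) [-0.45  0.43  0.9   1.32 -1.    1.31 -0.35]
[... 410 characters left out ...]
3 -0.08] perr mm 0 aerr 0.0
(0.72, 0.02, 0.25) [-0.59  0.46  0.93  1.86 -1.25  1.01  0.1 ] perr mm 0 aerr 0.0
(0.636, 0.057, 0.126) [-0.33  0.39  0.5   2.15 -1.37  0.72  0.42] perr mm 14 aerr 3.2
(0.7025, 0.1137, 0.0172) [ 0.55  0.77 -0.71  2.03 -1.37  0.17  0.67] perr mm 41 aerr 7.3

(0.6, 0.1, 0.6) [-1.24 -0.26  0.99  1.58 -0.17  1.11 -1.03] perr mm 0 aerr 0.0
(0.8, 0.3, 0.5) [-1.02  0.49  1.07  1.33 -0.96  1.1  -0.73] perr mm 0 aerr 0.0
(0.72, 0.02, 0.25) [-0.61  0.47  0.96  1.86 -1.27  1.02  0.11] perr mm 0 aerr 0.0
(0.636, 0.057, 0.126) [-0.33  0.39  0.5   2.15 -1.37  0.72  0.42] perr mm 14 aerr 3.2
(0.7025, 0.1137, 0.0172) [ 0.55  0.77 -0.71  2.03 -1.37  0.17  0.67] perr mm 41 aerr 7.3
```

```bash
cat >> sim.py <<'E'
def row(q,v,yaw=0,sub=3):
    """one row: tool-frame shift v (m) from reached pose"""
    P,r=fk(q);return go(q,P+r.apply(v),r*R.from_euler('z',yaw,degrees=True),step=.02)[0]
def desc(q):
    P,r=fk(q);M=r.as_matrix();z=M[:,2]
    return "p %s tilt %.1f az %.1f yz %.3f q %s"%(P.round(3),np.degrees(np.arccos(-z[2])),np.degrees(np.arctan2(z[1],z[0])),M[2,1],q.round(2))
def to(q,T,n=40):
    T=np.array(T)
    for _ in range(n):
        P,r=fk(q);d=T-P;L=np.linalg.norm(d)
        if L<.003: break
        q=row(q,r.inv().apply(d*min(1,.045/L)))
    return q
E
python3 - <<'E'
from sim import *
for tilt in (28,33,37):
  for az in (25,40,55,65):
    c=[]
    for P in ((.636,.057,.126),(.7025,.1137,.0172),(.4715,-.1745,.036)):
        o=solve(np.array(P),rot(tilt,az),12,seed=1); o=[q for q in o if q[4]<1]
        c.append(max([np.min(np.minimum(q-lo,hi-q)) for q in o],default=-1))
    print(tilt,az,np.round(c,2))
q=np.array([-1.57,-.34,1.45,2.25,-.2,.36,-.72])
for v in ((.58,.08,.40),(.6,.1,.5),(.8,-.1,.45),(.72,.02,.25),(.66,.03,.15),(.68,.0,.04),(.636,.057,.126),(.7025,.1137,.0172)):
    q=to(q,v);print(v,desc(q))
E
```

```text
28 25 [0.31 0.03 0.13]
28 40 [0.37 0.24 0.23]
28 55 [0.49 0.35 0.33]
28 65 [0.56 0.49 0.4 ]
33 25 [ 0.1  -1.    0.04]
33 40 [0.26 0.   0.22]
33 55 [0.42 0.33 0.34]
33 65 [0.51 0.46 0.42]
37 25 [ 0.01 -1.    0.09]
37 40 [0.29 0.   0.21]
37 55 [0.43 0.3  0.35]
37 65 [0.52 0.45 0.44]
(0.58, 0.08, 0.4) p [0.58 0.08 0.4 ] tilt 40.2 az 33.9 yz 0.070 q [-1.16 -0.34  0.96  2.03 -0.11  0.7  -0.93]
(0.6, 0.1, 0.5) p [0.6 0.1 0.5] tilt 40.2 az 33.9 yz 0.070 q [-1.15 -0.29  0.89  1.82 -0.1   0.87 -1.02]
(0.8, -0.1, 0.45) p [0.68  0.203 0.547] tilt 43.4 az 41.6 yz 0.307 q [-1.97 -0.34  1.46  1.6   0.06  0.87  1.43]
(0.72, 0.02, 0.25) p [0.661 0.198 0.329] tilt 48.5 az 19.0 yz -0.498 q [-2.02 -0.34  1.46  2.13  1.14  0.35  2.96]
(0.66, 0.03, 0.15) p [0.661 0.029 0.15 ] tilt 84.2 az 62.4 yz 0.475 q [-0.01  1.03  0.59  1.86  4.51  1.92  1.59]
(0.68, 0.0, 0.04) p [0.68 0.   0.04] tilt 84.2 az 62.4 yz 0.475 q [0.07 1.25 0.53 1.69 4.47 1.92 1.66]
(0.636, 0.057, 0.126) p [0.636 0.057 0.126] tilt 84.2 az 62.4 yz 0.475 q [-0.03  1.05  0.57  1.93  4.5   1.91  1.67]
(0.7025, 0.1137, 0.0172) p [0.702 0.114 0.017] tilt 84.2 az 62.4 yz 0.475 q [-0.07  1.25  0.44  1.75  4.35  1.81  1.68]
```

Run:
```python
from sim import *
q0=np.array([-1.57,-.34,1.45,2.25,-.2,.36,-.72])
q=q0
for v in ((.58,.08,.40),(.6,.1,.55),(.62,.08,.6),(.8,0,.5)):
    q=to(q,v);print(v,desc(q))
b=to(q,(.72,.02,.25));print("b",desc(b))
res=[]
for T in [(x,y,z) for x in (.5,.6,.7,.8) for y in (-.15,0.,.1) for z in (.05,.2,.35)]+[(.35,0,.5),(.35,.2,.5),(.35,-.2,.5),(.5,-.5,.4),(.3,-.5,.4),(.7,-.4,.3),(.4,.4,.5),(.5,.5,.5)]:
    c=to(b,T,18);P,r=fk(c);z=r.as_matrix()[:,2]
    t=np.degrees(np.arccos(-z[2]));a=np.degrees(np.arctan2(z[1],z[0]))
    if abs(t-40)>2 or abs(a-34)>3: print(T,desc(c))
```

```text
(0.58, 0.08, 0.4) p [0.58 0.08 0.4 ] tilt 40.2 az 33.9 yz 0.070 q [-1.16 -0.34  0.96  2.03 -0.11  0.7  -0.93]
(0.6, 0.1, 0.55) p [0.6  0.1  0.55] tilt 40.2 az 33.9 yz 0.070 q [-1.14 -0.29  0.87  1.73 -0.09  0.97 -1.05]
(0.62, 0.08, 0.6) p [0.62 0.08 0.6 ] tilt 40.2 az 33.9 yz 0.070 q [-1.18 -0.23  0.98  1.58 -0.17  1.07 -0.99]
(0.8, 0, 0.5) p [0.8 0.  0.5] tilt 40.2 az 33.9 yz 0.070 q [-0.65  0.48  1.17  1.38 -1.1   1.31 -0.29]
b p [0.72 0.02 0.25] tilt 40.2 az 33.9 yz 0.070 q [-0.73  0.48  1.07  1.91 -1.32  0.96  0.15]
(0.5, -0.15, 0.05) p [ 0.5  -0.15  0.05] tilt 36.1 az 38.9 yz 0.059 q [-0.04  0.56  0.76  2.22 -1.37  1.02  0.94]
(0.5, 0.0, 0.05) p [0.5  0.   0.05] tilt 31.7 az 43.8 yz 0.084 q [-0.26  0.38  0.57  2.34 -1.34  0.71  0.79]
(0.5, 0.0, 0.35) p [0.5   0.    0.349] tilt 35.3 az 33.7 yz 0.065 q [-0.64 -0.34  0.72  2.15 -0.27  0.81 -0.62]
(0.5, 0.1, 0.05) p [0.5  0.1  0.05] tilt 28.5 az 44.7 yz 0.142 q [-0.36  0.3   0.35  2.36 -1.3   0.48  0.66]
(0.5, 0.1, 0.35) p [0.5   0.1   0.348] tilt 34.4 az 33.1 yz 0.071 q [-0.73 -0.34  0.53  2.18 -0.16  0.73 -0.94]
(0.6, -0.15, 0.05)
[... 631 characters left out ...]
9 -1.36  0.49  0.45]
(0.8, -0.15, 0.05) p [ 0.799 -0.15   0.049] tilt 37.0 az 35.6 yz 0.077 q [-0.03  0.83  0.52  1.63 -1.37  0.92  0.47]
(0.8, 0.0, 0.05) p [ 0.798 -0.001  0.049] tilt 35.8 az 35.8 yz 0.091 q [-0.19  0.74  0.4   1.75 -1.37  0.7   0.39]
(0.8, 0.1, 0.05) p [0.8  0.1  0.05] tilt 35.7 az 35.4 yz 0.102 q [-0.29  0.7   0.31  1.78 -1.37  0.55  0.31]
(0.35, 0, 0.5) p [0.351 0.    0.499] tilt 16.0 az 63.9 yz -0.121 q [-0.15 -0.34  0.23  1.8  -0.19  1.59 -0.84]
(0.35, 0.2, 0.5) p [0.351 0.2   0.498] tilt 14.4 az 37.4 yz 0.012 q [-0.59 -0.34  0.01  1.8  -0.04  1.43 -1.44]
(0.35, -0.2, 0.5) p [ 0.35  -0.2    0.499] tilt 32.8 az 38.0 yz 0.011 q [-0.1  -0.34  0.77  1.81 -0.33  1.49 -0.22]
```

```bash
python3 mv.py .61 .09 .58
```

```text
t 15.2 p [0.5766 0.0752 0.2471] q [-1.57 -0.34  1.45  2.25 -0.2   0.36 -0.72]
tilt 39.9 az 39.1 
 [[ 0.574  0.649  0.498]
 [ 0.508 -0.76   0.405]
 [ 0.642  0.021 -0.767]] grasp [0.5673 0.0676 0.2614]
tool cm [ 24.03   1.74 -23.26] rows 7 each [ 3.43  0.25 -3.32]
```

carry_out([
  [3.4,0.2,-3.3,0,1],
  [3.4,0.2,-3.3,0,1],
  [3.4,0.2,-3.3,0,1],
  [3.4,0.2,-3.3,0,1],
  [3.4,0.2,-3.3,0,1],
  [3.4,0.2,-3.3,0,1],
  [3.4,0.2,-3.3,0,1],
  [0,0,0,0,1],
])

```text
t: 16.0
eef_pos: [0.6116, 0.0924, 0.5909]
tool_rot: [-0.107, 0.878, 0.328, 0.333]
contact_force: [0.5, 0.2, -0.5]
gripper_width: 0.998
grasp_force: 0.0
```

```bash
python3 mv.py .80 0 .5
```

```text
t 16.0 p [0.6116 0.0924 0.5909] q [-1.06 -0.24  0.82  1.62 -0.15  1.04 -1.01]
tilt 40.9 az 38.3 
 [[ 0.563  0.647  0.514]
 [ 0.505 -0.762  0.406]
 [ 0.655  0.031 -0.755]] grasp [0.602  0.0848 0.605 ]
tool cm [-1.000e-02  1.895e+01  1.280e+01] rows 5 each [-0.    3.79  2.56]
```

carry_out([
  [0,3.8,2.6,0,1],
  [0,3.8,2.6,0,1],
  [0,3.8,2.6,0,1],
  [0,3.8,2.6,0,1],
  [0,3.8,2.6,0,1],
  [0,0,0,0,1],
])

```text
t: 16.6
eef_pos: [0.7451, 0.0199, 0.4878]
tool_rot: [-0.112, 0.891, 0.321, 0.302]
contact_force: [-0.4, -0.9, -1.0]
gripper_width: 0.999
grasp_force: 0.0
```

```bash
python3 mv.py .70 0 .25
```

```text
t 16.6 p [0.7451 0.0199 0.4878] q [-0.73  0.37  1.17  1.5  -0.96  1.26 -0.32]
tilt 37.6 az 40.3 
 [[ 0.611  0.64   0.465]
 [ 0.505 -0.768  0.394]
 [ 0.609 -0.006 -0.793]] grasp [0.7364 0.0126 0.5026]
tool cm [-18.25  -1.21  15.97] rows 6 each [-3.04 -0.2   2.66]
```

Run:
```python
from sim import *
q=np.array([-.73,.37,1.17,1.5,-.96,1.26,-.32]);print(desc(q))
b=to(q,(.68,-.02,.25));print("b",desc(b))
for T in ((.636,.057,.126),(.6,0,.06),(.55,0,.06),(.5,0,.06),(.55,-.03,.1),(.48,.0,.1)):
    c=to(b,T,18);print(T,desc(c))
    d=to(to(c,(.636,.057,.126)),(.7025,.1137,.0172));print("    grasp",desc(d))
    e=to(to(d,(.62,.05,.17)),(.4715,-.1745,.05));print("    slab",desc(e))
```

```text
p [ 0.743 -0.003  0.476] tilt 37.3 az 35.3 yz 0.038 q [-0.73  0.37  1.17  1.5  -0.96  1.26 -0.32]
b p [ 0.68 -0.02  0.25] tilt 37.3 az 35.3 yz 0.038 q [-0.67  0.41  1.06  1.93 -1.19  0.99  0.11]
(0.636, 0.057, 0.126) p [0.636 0.057 0.126] tilt 34.8 az 36.7 yz 0.051 q [-0.63  0.43  0.8   2.12 -1.36  0.73  0.31]
    grasp p [0.702 0.114 0.017] tilt 31.3 az 39.1 yz 0.079 q [-0.3   0.63  0.27  1.95 -1.37  0.49  0.38]
    slab p [ 0.472 -0.175  0.05 ] tilt 31.3 az 39.1 yz 0.079 q [ 0.14  0.46  0.57  2.22 -1.17  0.87  0.88]
(0.6, 0, 0.06) p [0.6  0.   0.06] tilt 32.3 az 40.3 yz 0.049 q [-0.3   0.49  0.56  2.15 -1.36  0.72  0.55]
    grasp p [0.703 0.114 0.017] tilt 31.3 az 41.0 yz 0.058 q [-0.32  0.64  0.3   1.94 -1.37  0.53  0.36]
    slab p [ 0.472 -0.174  0.05 ] tilt 31.3 az 41.0 yz 0.058 q [ 0.13  0.47  0.6   2.21 -1.16  0.9   0.86]
(0.55, 0, 0.06) p [0.55 0.   0.06] tilt 31.4 az 42.3 yz 0.045 q [-0.35  0.43  0.63  2.24 -1.34  0.74  0.6 ]
    grasp p [0.702 0.114 0.017] tilt 30.7 az 42.8 yz 0.050 q [-0.39  0.66  0.4   1.93 -1.37  0.6   0.35]
    slab p [ 0.471 -0.174  0.05 ] tilt 30.7 
[... 331 characters left out ...]
.049 q [ 0.07  0.5   0.67  2.19 -1.16  0.95  0.87]
(0.55, -0.03, 0.1) p [ 0.55 -0.03  0.1 ] tilt 34.9 az 38.0 yz 0.039 q [-0.46  0.4   0.85  2.26 -1.36  0.85  0.58]
    grasp p [0.702 0.114 0.017] tilt 31.4 az 40.5 yz 0.064 q [-0.31  0.64  0.29  1.95 -1.37  0.52  0.37]
    slab p [ 0.472 -0.174  0.05 ] tilt 31.4 az 40.5 yz 0.064 q [ 0.14  0.47  0.59  2.21 -1.16  0.89  0.87]
(0.48, 0.0, 0.1) p [ 0.48 -0.    0.1 ] tilt 35.3 az 37.7 yz 0.044 q [-0.62  0.27  0.98  2.43 -1.36  0.77  0.63]
    grasp p [0.702 0.114 0.017] tilt 31.1 az 40.8 yz 0.068 q [-0.34  0.64  0.32  1.94 -1.37  0.54  0.38]
    slab p [ 0.471 -0.174  0.05 ] tilt 31.1 az 40.8 yz 0.068 q [ 0.11  0.48  0.61  2.21 -1.17  0.9   0.88]
```

carry_out([
  [-3,-0.1,2.7,0,1],
  [-3,-0.1,2.7,0,1],
  [-3,-0.1,2.7,0,1],
  [-3,-0.1,2.7,0,1],
  [-3,-0.1,2.7,0,1],
  [-3,-0.1,2.7,0,1],
  [0,0,0,0,1],
])

```text
t: 17.3
eef_pos: [0.7034, 0.0053, 0.252]
tool_rot: [-0.117, 0.888, 0.324, 0.303]
contact_force: [-0.6, 1.1, -0.2]
gripper_width: 1.007
grasp_force: 0.0
```

```bash
python3 mv.py .50 0 .1
```

```text
t 17.3 p [0.7034 0.0053 0.252 ] q [-0.6   0.46  0.99  1.91 -1.25  0.98  0.16]
tilt 37.9 az 41.2 
 [[ 0.606  0.647  0.463]
 [ 0.505 -0.762  0.405]
 [ 0.615 -0.011 -0.789]] grasp [ 0.6948 -0.0023  0.2668]
tool cm [-21.93 -12.59   2.37] rows 6 each [-3.66 -2.1   0.4 ]
```

```bash
python3 mv.py .6 .02 .05
```

```text
t 17.3 p [0.7034 0.0053 0.252 ] q [-0.6   0.46  0.99  1.91 -1.25  0.98  0.16]
tilt 37.9 az 41.2 
 [[ 0.606  0.647  0.463]
 [ 0.505 -0.762  0.405]
 [ 0.615 -0.011 -0.789]] grasp [ 0.6948 -0.0023  0.2668]
tool cm [-17.94  -7.59  11.75] rows 5 each [-3.59 -1.52  2.35]
```

carry_out([
  [-3.6,-1.5,2.3,0,1],
  [-3.6,-1.5,2.3,0,1],
  [-3.6,-1.5,2.3,0,1],
  [-3.6,-1.5,2.3,0,1],
  [0,0,0,0,1],
])

```text
t: 17.8
eef_pos: [0.6456, 0.0076, 0.1286]
tool_rot: [-0.12, 0.89, 0.32, 0.302]
contact_force: [0.5, -0.5, 1.0]
gripper_width: 1.0
grasp_force: 0.0
```

```bash
python3 mv.py .6 .02 .05
```

```text
t 17.8 p [0.6456 0.0076 0.1286] q [-0.12  0.42  0.34  2.11 -1.36  0.65  0.43]
tilt 37.9 az 41.5 
 [[ 0.613  0.642  0.46 ]
 [ 0.497 -0.766  0.407]
 [ 0.614 -0.021 -0.789]] grasp [ 0.637  -0.      0.1434]
tool cm [-7.01 -3.72  4.61] rows 2 each [-3.5  -1.86  2.3 ]
```

carry_out([
  [-2.3,-1.2,1.5,0,1],
  [-2.3,-1.2,1.5,0,1],
  [-2.3,-1.2,1.5,0,1],
  [0,0,0,0,1],
  [0,0,0,0,1],
])

```text
t: 18.3
eef_pos: [0.6183, 0.0096, 0.0719]
tool_rot: [-0.118, 0.893, 0.319, 0.296]
contact_force: [0.2, -0.6, 1.9]
gripper_width: 1.002
grasp_force: 0.0
```

```bash
python3 mv.py .6 .02 .03
```

```text
t 18.3 p [0.6183 0.0096 0.0719] q [ 0.36  0.48 -0.25  2.16 -1.36  0.38  0.54]
tilt 37.1 az 41.4 
 [[ 0.621  0.64   0.453]
 [ 0.5   -0.768  0.399]
 [ 0.603 -0.021 -0.797]] grasp [0.6099 0.0021 0.0868]
tool cm [-3.15 -1.89  2.93] rows 1 each [-3.15 -1.89  2.93]
```

Run:
```python
from sim import *
q=np.array([.36,.48,-.25,2.16,-1.36,.38,.54]);print(desc(q))
for T in ((.6,.02,.03),(.64,.05,.03),(.70,.1137,.0172),(.62,.05,.17),(.4715,-.1745,.05)):
    q=to(q,T);print(desc(q))
```

```text
p [0.631 0.02  0.055] tilt 36.9 az 36.3 yz 0.027 q [ 0.36  0.48 -0.25  2.16 -1.36  0.38  0.54]
p [0.6  0.02 0.03] tilt 35.9 az 37.9 yz 0.063 q [ 0.58  0.54 -0.48  2.21 -1.33  0.27  0.68]
p [0.64 0.05 0.03] tilt 35.9 az 37.9 yz 0.063 q [ 0.48  0.57 -0.47  2.14 -1.3   0.23  0.58]
p [0.699 0.116 0.018] tilt 36.1 az 38.6 yz 0.058 q [ 0.29  0.66 -0.43  2.01 -1.3   0.17  0.48]
p [0.62 0.05 0.17] tilt 36.1 az 38.6 yz 0.058 q [ 0.24  0.23 -0.17  2.13 -0.94  0.53  0.07]
p [ 0.472 -0.174  0.05 ] tilt 36.1 az 38.6 yz 0.058 q [ 0.71  0.43 -0.    2.24 -1.07  0.73  0.83]
```

carry_out([
  [-1.6,-1,1.5,0,1],
  [-1.6,-1,1.5,0,1],
  [0,0,0,0,1],
  [0,0,0,0,1],
])

```text
t: 18.7
eef_pos: [0.6005, 0.0186, 0.0324]
tool_rot: [-0.12, 0.893, 0.322, 0.291]
contact_force: [0.7, -1.0, -0.4]
gripper_width: 0.998
grasp_force: 0.0
```

```bash
python3 mv.py .64 .05 .03
```

```text
t 18.7 p [0.6005 0.0186 0.0324] q [ 0.64  0.6  -0.61  2.18 -1.37  0.17  0.64]
tilt 36.6 az 42.2 
 [[ 0.624  0.644  0.442]
 [ 0.505 -0.765  0.401]
 [ 0.596 -0.026 -0.802]] grasp [0.5922 0.0111 0.0474]
tool cm [3.91 0.15 3.2 ] rows 2 each [1.96 0.08 1.6 ]
```

carry_out([
  [0,0,0,-2.5,1],
  [1.8,-0.2,1.6,0,1],
  [0,0,0,0,1],
])

```text
t: 19.0
eef_pos: [0.62, 0.0381, 0.0345]
tool_rot: [-0.114, 0.885, 0.344, 0.294]
contact_force: [-0.5, 1.5, 1.5]
gripper_width: 1.001
grasp_force: 0.0
```

```bash
python3 mv.py .70 .112 .018
python3 - <<'E'
from h import *
im=imaging.read_camera("wrist");cv2.imwrite("pics/w1.png",cv2.cvtColor(im,cv2.COLOR_RGB2BGR))
E
```

```text
t 19.0 p [0.62   0.0381 0.0345] q [ 0.56  0.61 -0.57  2.15 -1.37  0.17  0.64]
tilt 36.7 az 42.5 
 [[ 0.591  0.675  0.441]
 [ 0.541 -0.737  0.404]
 [ 0.598  0.    -0.801]] grasp [0.6117 0.0306 0.0495]
tool cm [ 7.74 -0.04  7.84] rows 3 each [ 2.58 -0.01  2.61]
```

View pics/w1.png

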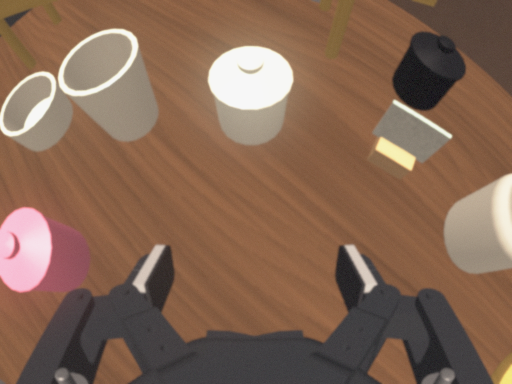

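The wrist view shows the lidded pot at (251,95), centred between the open fingers at about columns 165 and 345. The beaker (110,80), ramekin (40,110) and card_b (405,140) are well clear. I'll go in.

carry_out([
  [1.55,0,1.55,0,1],
  [1.55,0,1.55,0,1],
  [1.55,0,1.55,0,1],
  [0,0,0,0,1],
])

```text
t: 19.45
eef_pos: [0.6677, 0.0812, 0.0263]
tool_rot: [-0.116, 0.885, 0.345, 0.291]
contact_force: [0.1, -0.1, 0.3]
gripper_width: 0.998
grasp_force: 0.0
```

```bash
python3 mv.py .70 .112 .018
```

```text
t 19.45 p [0.6677 0.0812 0.0263] q [ 0.39  0.64 -0.48  2.06 -1.37  0.17  0.55]
tilt 36.6 az 43.1 
 [[ 0.593  0.678  0.435]
 [ 0.542 -0.735  0.407]
 [ 0.596 -0.005 -0.803]] grasp [0.6596 0.0736 0.0413]
tool cm [ 3.09 -0.07  3.32] rows 1 each [ 3.09 -0.07  3.32]
```

carry_out([
  [1.55,0,1.65,0,1],
  [1.55,0,1.65,0,1],
  [0,0,0,0,1],
  [0,0,0,0,1],
])

```text
t: 19.85
eef_pos: [0.6981, 0.108, 0.017]
tool_rot: [-0.116, 0.886, 0.343, 0.29]
contact_force: [-0.2, -1.0, -0.2]
gripper_width: 1.001
grasp_force: 0.0
```

```bash
python3 mv.py .70 .112 .018
python3 - <<'E'
from h import *
im=imaging.read_camera("wrist");cv2.imwrite("pics/w2.png",cv2.cvtColor(im,cv2.COLOR_RGB2BGR))
E
```

```text
t 19.85 p [0.6981 0.108  0.017 ] q [ 0.28  0.67 -0.42  2.   -1.37  0.17  0.5 ]
tilt 36.4 az 43.1 
 [[ 0.596  0.676  0.433]
 [ 0.541 -0.737  0.405]
 [ 0.593 -0.007 -0.805]] grasp [0.69   0.1004 0.0321]
tool cm [ 0.38 -0.17  0.16] rows 1 each [ 0.38 -0.17  0.16]
```

View pics/w2.png

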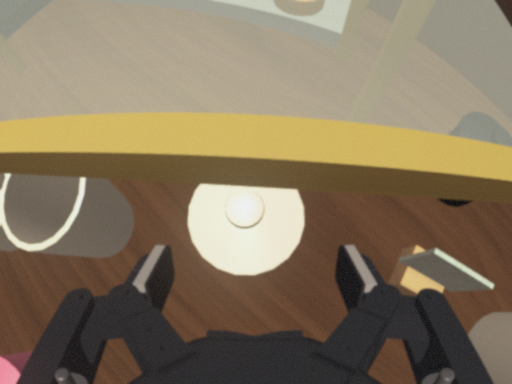

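The lid's knob is at (244,207) and the pads are on either side at (155,270) and (350,270). I'll cast the knob's ray to check how far away the pot is.

Run:
```python
from h import *
c=imaging.calibration("wrist");E=np.array(c["extrinsics"])
def w(uv,z):
    d=np.array([(uv[0]-c["cx"]),-(uv[1]-c["cy"])]);r=np.hypot(*d)/c["fx"];u=d/np.hypot(*d)
    v=E[:3,:3].T@np.r_[u*np.sin(r),-np.cos(r)];o=-E[:3,:3].T@E[:3,3];return o+v*(z-o[2])/v[2]
print("knob",w((244,207),.077),"lid centre?",w((246,272),.059),"lid L,R",w((188,220),.059),w((305,220),.059))
```

```text
knob [0.69320883 0.10829631 0.077     ] lid centre? [0.67307359 0.08940516 0.059     ] lid L,R [0.67204933 0.12840803 0.059     ] [0.71168809 0.08495752 0.059     ]
```

carry_out([
  [0.6,-0.3,0.4,0,1],
  [0,0,0,0,1],
  [0,0,0,0,-1],
  [0,0,0,0,-1],
  [0,0,0,0,-1],
  [0,0,0,0,-1],
  [0,0,0,0,-1],
  [0,0,0,0,-1],
], force=40)

```text
t: 20.7
eef_pos: [0.7017, 0.1158, 0.0183]
tool_rot: [-0.118, 0.886, 0.343, 0.29]
contact_force: [-3.1, -1.4, 6.7]
gripper_width: 0.64
grasp_force: 38.4
```

```bash
python3 mv.py .66 .07 .06
```

```text
t 20.7 p [0.7017 0.1158 0.0183] q [ 0.26  0.67 -0.41  1.99 -1.37  0.17  0.49]
tilt 36.5 az 43.3 
 [[ 0.596  0.676  0.433]
 [ 0.539 -0.737  0.408]
 [ 0.595 -0.009 -0.804]] grasp [0.6936 0.1082 0.0333]
tool cm [-2.47  0.51 -7.03] rows 2 each [-1.24  0.26 -3.51]
```

Gripped: the opening is 54 mm, and the body is 56 mm across. I'll lift it slightly and draw it out.

carry_out([
  [0,0,-1,0,-1],
  [-0.8,0,-1.8,0,-1],
  [-1,0,-2,0,-1],
  [-1,0,-2,0,-1],
  [-1,0,-2,0,-1],
  [-1,0,-2,0,-1],
  [-1,0,-2,0,-1],
  [0,0,0,0,-1],
])

```text
t: 21.5
eef_pos: [0.6099, 0.0287, 0.0863]
tool_rot: [-0.116, 0.887, 0.341, 0.289]
contact_force: [0.5, -0.0, -2.9]
gripper_width: 0.639
grasp_force: 41.3
```

```bash
python3 mv.py .56 -.06 .15
python3 - <<'E'
from sim import *
from station import bot
q=np.array(bot.get_obs()["q"]);print(desc(q))
for T in ((.56,-.06,.15),(.4715,-.1745,.12),(.4715,-.1745,.05)):
    q=to(q,T);print(desc(q))
E
```

```text
t 21.5 p [0.6099 0.0287 0.0863] q [ 0.36  0.44 -0.29  2.16 -1.24  0.37  0.43]
tilt 36.3 az 42.9 
 [[ 0.6    0.672  0.434]
 [ 0.538 -0.74   0.403]
 [ 0.592 -0.008 -0.806]] grasp [0.6018 0.0212 0.1014]
tool cm [ -4.     3.16 -10.87] rows 3 each [-1.33  1.05 -3.62]
p [0.628 0.04  0.071] tilt 36.3 az 37.5 yz 0.042 q [ 0.36  0.44 -0.29  2.16 -1.24  0.37  0.43]
p [ 0.56 -0.06  0.15] tilt 36.3 az 37.5 yz 0.042 q [ 0.49  0.22 -0.13  2.2  -0.98  0.66  0.31]
p [ 0.471 -0.174  0.12 ] tilt 36.3 az 37.5 yz 0.042 q [ 0.71  0.27 -0.    2.23 -0.94  0.81  0.6 ]
p [ 0.472 -0.174  0.05 ] tilt 36.3 az 37.5 yz 0.042 q [ 0.74  0.42 -0.04  2.24 -1.08  0.71  0.79]
```

```bash
python3 mv.py .4697 -.1745 .11
```

```text
t 21.5 p [0.6099 0.0287 0.0863] q [ 0.36  0.44 -0.29  2.16 -1.24  0.37  0.43]
tilt 36.3 az 42.9 
 [[ 0.6    0.672  0.434]
 [ 0.538 -0.74   0.403]
 [ 0.592 -0.008 -0.806]] grasp [0.6018 0.0212 0.1014]
tool cm [-17.95   5.59 -16.18] rows 6 each [-2.99  0.93 -2.7 ]
```

carry_out([
  [-2,0.6,-1.8,0,-1],
  [-2,0.6,-1.8,0,-1],
  [-2,0.6,-1.8,0,-1],
  [-2,0.6,-1.8,0,-1],
  [-2,0.6,-1.8,0,-1],
  [-2,0.6,-1.8,0,-1],
  [-2,0.6,-1.8,0,-1],
  [-2,0.6,-1.8,0,-1],
  [-2,0.6,-1.8,0,-1],
  [0,0,0,0,-1],
  [0,0,0,0,-1],
])

```text
t: 22.6
eef_pos: [0.4704, -0.1709, 0.1088]
tool_rot: [-0.117, 0.886, 0.342, 0.29]
contact_force: [0.6, 1.4, -3.6]
gripper_width: 0.633
grasp_force: 41.4
```

```bash
python3 mv.py .4697 -.1745 .06
python3 - <<'E'
from h import *
o=[]
for n in ("side","top"):
    im=cv2.cvtColor(imaging.read_camera(n),cv2.COLOR_RGB2BGR);u,v=proj(n,(.46,-.18,.06)).astype(int)
    o.append(cv2.resize(im[max(0,v-60):v+60,u-60:u+60],(400,400),interpolation=cv2.INTER_CUBIC)); print(n,u,v)
cv2.imwrite("pics/pl.png",np.hstack(o))
E
```

```text
t 22.6 p [ 0.4704 -0.1709  0.1088] q [ 0.72  0.36 -0.09  2.21 -1.    0.73  0.63]
tilt 36.4 az 43.2 
 [[ 0.598  0.675  0.433]
 [ 0.539 -0.738  0.406]
 [ 0.593 -0.01  -0.805]] grasp [ 0.4624 -0.1785  0.1239]
tool cm [-3.14  0.26  3.75] rows 2 each [-1.57  0.13  1.88]
side 171 210
top 316 249
```

View pics/pl.png

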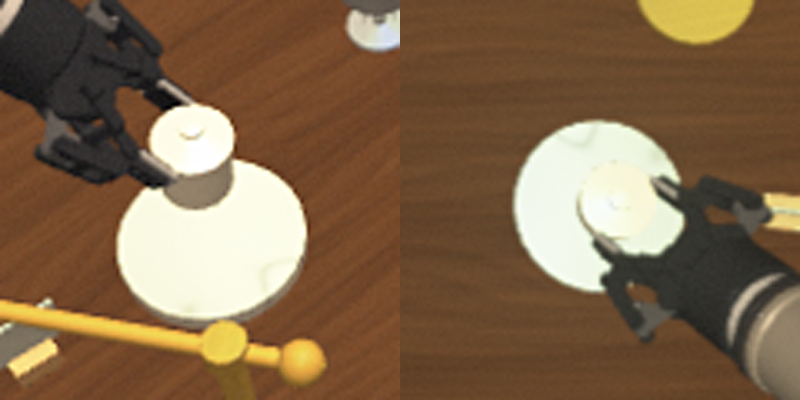

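The pot hangs upright between the pads in both views, over the slab. I'll lower it now.

carry_out([
  [-1,0.1,1.3,0,-1],
  [-1,0.1,1.3,0,-1],
  [-1,0.1,1.2,0,-1],
  [0,0,0,0,-1],
  [0,0,0,0,-1],
])

```text
t: 23.2
eef_pos: [0.4714, -0.1725, 0.0607]
tool_rot: [-0.118, 0.886, 0.343, 0.29]
contact_force: [-0.1, -0.4, -3.2]
gripper_width: 0.635
grasp_force: 41.8
```

```bash
python3 mv.py .4697 -.1745 .0365
```

```text
t 23.2 p [ 0.4714 -0.1725  0.0607] q [ 0.75  0.46 -0.12  2.23 -1.09  0.65  0.77]
tilt 36.5 az 43.4 
 [[ 0.597  0.677  0.432]
 [ 0.54  -0.736  0.408]
 [ 0.594 -0.011 -0.804]] grasp [ 0.4634 -0.1801  0.0757]
tool cm [-1.65  0.06  1.79] rows 1 each [-1.65  0.06  1.79]
```

carry_out([
  [-0.4,0,0.45,0,-1],
  [-0.4,0,0.45,0,-1],
  [-0.4,0,0.4,0,-1],
  [-0.2,0,0.2,0,-1],
  [0,0,0,0,-1],
])

```text
t: 23.7
eef_pos: [0.469, -0.1749, 0.0397]
tool_rot: [-0.118, 0.886, 0.343, 0.289]
contact_force: [-0.4, 1.0, -2.4]
gripper_width: 0.631
grasp_force: 41.9
```

carry_out([
  [-0.09,0,0.12,0,-1],
  [0,0,0,0,-1],
])

```text
t: 23.9
eef_pos: [0.4693, -0.175, 0.0387]
tool_rot: [-0.117, 0.886, 0.343, 0.29]
contact_force: [-0.5, 0.6, -3.1]
gripper_width: 0.63
grasp_force: 41.9
```

carry_out([
  [-0.09,0,0.12,0,-1],
  [0,0,0,0,-1],
])

```text
t: 24.1
eef_pos: [0.4695, -0.175, 0.0379]
tool_rot: [-0.117, 0.886, 0.343, 0.29]
contact_force: [-4.8, -1.5, 5.4]
gripper_width: 0.635
grasp_force: 42.1
```

It's touching: Fz went from -3 to +5 N. I'll release and back off along the tool axis.

carry_out([
  [0,0,0,0,-0.1],
  [0,0,0,0,0.3],
  [0,0,0,0,0.6],
  [0,0,0,0,1],
  [0,0,0,0,1],
  [0,0,0,0,1],
  [0,0,-1,0,1],
  [0,0,-2,0,1],
  [0,0,-3,0,1],
  [0,0,-4,0,1],
  [0,0,-4,0,1],
  [0,0,0,0,1],
])

```text
t: 25.3
eef_pos: [0.4082, -0.2368, 0.1536]
tool_rot: [-0.113, 0.887, 0.342, 0.291]
contact_force: [1.2, -0.3, -0.5]
gripper_width: 0.996
grasp_force: 0.0
```

```bash
python3 mv.py .40 -.30 .35
python3 - <<'E'
from h import *
o=[]
for n in ("side","top"):
    im=cv2.cvtColor(imaging.read_camera(n),cv2.COLOR_RGB2BGR);cv2.imwrite(f"pics/{n}2.png",im);u,v=proj(n,(.5,-.28,.06)).astype(int)
    o.append(cv2.resize(im[max(0,v-75):v+75,max(0,u-100):u+100],(400,300),interpolation=cv2.INTER_CUBIC)); print(n,u,v)
cv2.imwrite("pics/pl2.png",np.hstack(o))
E
```

```text
t 25.3 p [ 0.4082 -0.2368  0.1536] q [ 0.83  0.28  0.02  2.17 -0.86  0.91  0.64]
tilt 36.3 az 42.3 
 [[ 0.598  0.671  0.438]
 [ 0.54  -0.741  0.399]
 [ 0.592 -0.002 -0.806]] grasp [ 0.4    -0.2442  0.1687]
tool cm [  7.73   4.1  -18.7 ] rows 5 each [ 1.55  0.82 -3.74]
side 147 243
top 351 235
```

View pics/pl2.png

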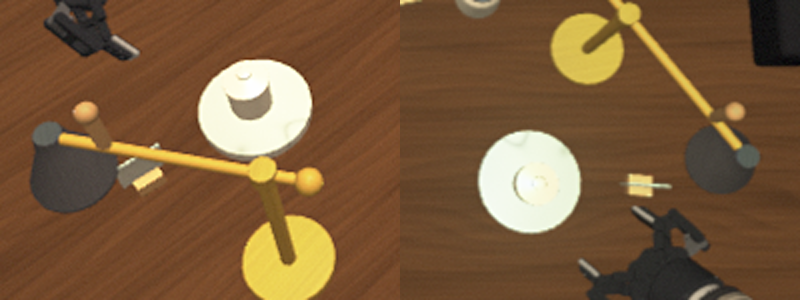

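Run:
```python
from h import *
from sim import *
print("knob",tri((320,251.5),(168.5,206.5)),"ball",tri((418.5,215.5),(90,224)))
im=cv2.imread("pics/top2.png")
q=np.array(bot.get_obs()["q"])
for T in ((.42,-.30,.35),(.496,-.405,.345),(.540,-.365,.265),(.52,-.30,.265),(.515,-.25,.265),(.524,-.2,.265),(.44,-.28,.38)):
    q=to(q,T);print(desc(q))
```

```text
knob (array([ 0.455564  , -0.18487997,  0.07969688]), np.float64(0.001878390298366294)) ball (array([ 0.53188743, -0.37391288,  0.29749231]), np.float64(0.003649170890161761))
p [ 0.42 -0.3   0.35] tilt 36.4 az 37.6 yz 0.043 q [ 0.88  0.1   0.09  1.86 -0.66  1.35  0.34]
p [ 0.496 -0.405  0.345] tilt 36.4 az 37.6 yz 0.043 q [ 0.88  0.36  0.08  1.57 -0.67  1.37  0.31]
p [ 0.54  -0.365  0.265] tilt 36.4 az 37.6 yz 0.043 q [ 0.81  0.4   0.04  1.68 -0.71  1.19  0.34]
p [ 0.52  -0.3    0.265] tilt 36.4 az 37.6 yz 0.043 q [ 0.78  0.28  0.03  1.83 -0.72  1.14  0.33]
p [ 0.515 -0.25   0.265] tilt 36.4 az 37.6 yz 0.043 q [ 0.74  0.21  0.01  1.93 -0.73  1.09  0.3 ]
p [ 0.524 -0.2    0.265] tilt 36.4 az 37.6 yz 0.043 q [ 0.69  0.15 -0.02  1.99 -0.75  1.03  0.24]
p [ 0.44 -0.28  0.38] tilt 36.4 az 37.6 yz 0.043 q [ 0.82  0.07  0.09  1.83 -0.65  1.36  0.26]
```

carry_out([
  [1.6,0.8,-3.7,0,1],
  [1.6,0.8,-3.7,0,1],
  [1.6,0.8,-3.7,0,1],
  [1.6,0.8,-3.7,0,1],
  [1.6,0.8,-3.7,0,1],
  [0,0,0,0,1],
])

```text
t: 26.0
eef_pos: [0.4052, -0.2957, 0.3498]
tool_rot: [-0.114, 0.885, 0.344, 0.291]
contact_force: [-0.8, -0.1, -0.3]
gripper_width: 0.998
grasp_force: 0.0
```

```bash
python3 mv.py .496 -.405 .345
```

```text
t 26.0 p [ 0.4052 -0.2957  0.3498] q [ 0.85  0.12  0.09  1.86 -0.67  1.31  0.34]
tilt 36.4 az 42.7 
 [[ 0.594  0.675  0.437]
 [ 0.542 -0.737  0.402]
 [ 0.594 -0.002 -0.805]] grasp [ 0.3971 -0.3033  0.3648]
tool cm [-0.82 14.19 -0.05] rows 3 each [-0.27  4.73 -0.02]
```

All reachable. The pin is confirmed at (0.532, -0.374).

carry_out([
  [-0.2,3.6,0,0,1],
  [-0.2,3.6,0,0,1],
  [-0.2,3.6,0,0,1],
  [-0.2,3.4,0,0,1],
  [0,0,0,0,1],
  [0,0,0,0,1],
])

```text
t: 26.6
eef_pos: [0.4949, -0.4011, 0.3371]
tool_rot: [-0.12, 0.886, 0.343, 0.289]
contact_force: [-0.9, 1.1, 0.7]
gripper_width: 1.002
grasp_force: 0.0
```

```bash
python3 mv.py .540 -.366 .266
```

```text
t 26.6 p [ 0.4949 -0.4011  0.3371] q [ 0.84  0.38  0.1   1.56 -0.69  1.36  0.31]
tilt 36.5 az 43.7 
 [[ 0.597  0.677  0.43 ]
 [ 0.538 -0.736  0.411]
 [ 0.594 -0.014 -0.804]] grasp [ 0.4869 -0.4087  0.3521]
tool cm [0.36 0.57 9.09] rows 2 each [0.18 0.29 4.55]
```

carry_out([
  [0.1,0.2,3,0,1],
  [0.1,0.2,3,0,1],
  [0.1,0.2,3,0,1],
  [0,0,0,0,1],
  [0,0,0,0,-1],
  [0,0,0,0,-1],
  [0,0,0,0,-1],
  [0,0,0,0,-1],
  [0,0,0,0,-1],
], force=50)

```text
t: 27.5
eef_pos: [0.5391, -0.3696, 0.27]
tool_rot: [-0.117, 0.886, 0.343, 0.29]
contact_force: [-1.2, -0.9, 3.8]
gripper_width: 0.154
grasp_force: 43.6
```

Run:
```python
from st import *
H=np.array([.660,-.277]);g=(np.array(o["eef_pos"])-bot.pinch_z*z)[:2]-H
a0=np.arctan2(g[1],g[0])%(2*np.pi);r=np.hypot(*g);a1=np.radians(154.5);print(np.degrees(a0),r)
n=16;A=np.linspace(a0,a1,n+1);P=np.c_[r*np.cos(A),r*np.sin(A),0*A]
for d in np.diff(P,axis=0): print((100*M.T@d).round(2).tolist())
```

```text
t 27.5 p [ 0.5391 -0.3696  0.27  ] q [ 0.78  0.42  0.07  1.64 -0.72  1.2   0.33]
tilt 36.4 az 43.1 
 [[ 0.597  0.675  0.434]
 [ 0.539 -0.738  0.405]
 [ 0.594 -0.008 -0.805]] grasp [ 0.531  -0.3772  0.2851]
217.83815762175297 0.16333504705858412
[0.1, -1.12, 0.08]
[0.16, -1.11, 0.13]
[0.22, -1.09, 0.17]
[0.28, -1.07, 0.22]
[0.34, -1.04, 0.26]
[0.4, -1.01, 0.3]
[0.45, -0.97, 0.34]
[0.51, -0.93, 0.38]
[0.56, -0.89, 0.42]
[0.61, -0.84, 0.46]
[0.65, -0.78, 0.49]
[0.69, -0.72, 0.52]
[0.73, -0.66, 0.55]
[0.77, -0.6, 0.57]
[0.8, -0.53, 0.59]
[0.83, -0.46, 0.61]
```

carry_out([
  [0.1,-1.12,0.08,0,-1],
  [0.16,-1.11,0.13,0,-1],
  [0.22,-1.09,0.17,0,-1],
  [0.28,-1.07,0.22,0,-1],
])

```text
t: 27.9
eef_pos: [0.5128, -0.3343, 0.2696]
tool_rot: [-0.115, 0.888, 0.341, 0.288]
contact_force: [-14.4, -7.3, 9.2]
gripper_width: 0.004
grasp_force: 8.2
```

The pads slipped off the pin: the opening went to 0. I'll back off, open and look again.

carry_out([
  [0,0,-2,0,-1],
  [0,0,-4,0,-1],
  [0,0,-4,0,1],
  [0,0,-3,0,1],
  [0,0,0,0,1],
  [0,0,0,0,1],
])

```text
t: 28.5
eef_pos: [0.4604, -0.3825, 0.3737]
tool_rot: [-0.117, 0.886, 0.343, 0.29]
contact_force: [0.6, 0.4, -0.2]
gripper_width: 0.682
grasp_force: 0.0
```

```bash
python3 mv.py .540 -.366 .266
python3 - <<'E'
from h import *
o=[]
for n in ("side","top"):
    im=cv2.cvtColor(imaging.read_camera(n),cv2.COLOR_RGB2BGR);cv2.imwrite(f"pics/{n}3.png",im);u,v=proj(n,(.5,-.32,.25)).astype(int)
    u0,v0=max(0,u-75),max(0,v-75)
    o.append(cv2.resize(im[v0:v0+150,u0:u0+150],(400,400),interpolation=cv2.INTER_CUBIC)); print(n,u0,v0)
cv2.imwrite("pics/pin.png",np.hstack(o))
E
```

```text
t 28.5 p [ 0.4604 -0.3825  0.3737] q [ 0.85  0.29  0.12  1.59 -0.67  1.41  0.3 ]
tilt 36.4 az 43.2 
 [[ 0.597  0.675  0.433]
 [ 0.539 -0.737  0.406]
 [ 0.594 -0.009 -0.805]] grasp [ 0.4523 -0.3901  0.3888]
tool cm [-0.76  4.26 12.78] rows 3 each [-0.25  1.42  4.26]
side 37 135
top 312 155
```

View pics/pin.png

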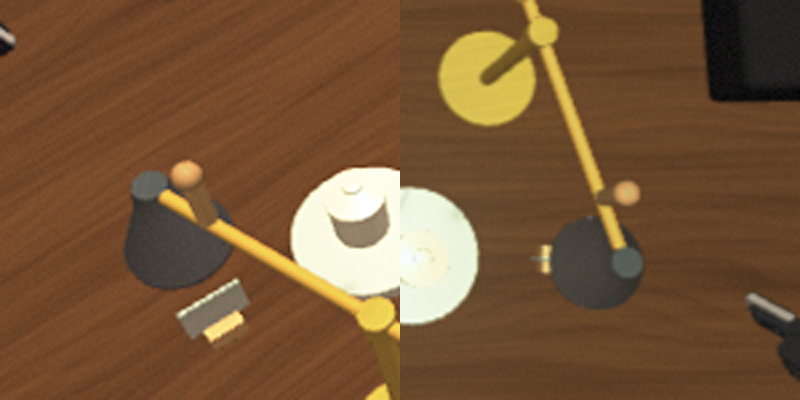

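Run:
```python
from h import *
b,e=tri((397.1,227.4),(106.7,200.2));H=np.array([.659,-.278]);g=b[:2]-H
print(b,e,np.degrees(np.arctan2(g[1],g[0]))%360,np.hypot(*g))
```

```text
[ 0.50560419 -0.32384419  0.29768452] 0.0034995521329059293 196.63941102481658 0.1600998530651895
```

```bash
python3 mv.py .479 -.3486 .319
```

```text
t 28.6 p [ 0.4609 -0.3811  0.3724] q [ 0.85  0.29  0.11  1.6  -0.67  1.41  0.3 ]
tilt 36.5 az 43.5 
 [[ 0.597  0.677  0.431]
 [ 0.539 -0.736  0.409]
 [ 0.594 -0.012 -0.804]] grasp [ 0.4528 -0.3887  0.3875]
tool cm [-0.35 -1.1   6.4 ] rows 2 each [-0.17 -0.55  3.2 ]
```

carry_out([
  [-0.15,-0.55,3.2,0,1],
  [-0.15,-0.55,3.2,0,1],
  [0,0,0,0,1],
  [0,0,0,0,1],
])

```text
t: 29.0
eef_pos: [0.4793, -0.3489, 0.3198]
tool_rot: [-0.119, 0.886, 0.343, 0.289]
contact_force: [1.0, -0.4, 0.0]
gripper_width: 0.999
grasp_force: 0.0
```

```bash
python3 mv.py .5138 -.3161 .2547
```

```text
t 29.0 p [ 0.4793 -0.3489  0.3198] q [ 0.82  0.3   0.09  1.71 -0.69  1.28  0.32]
tilt 36.5 az 43.5 
 [[ 0.597  0.677  0.431]
 [ 0.539 -0.736  0.409]
 [ 0.594 -0.012 -0.804]] grasp [ 0.4712 -0.3566  0.3348]
tool cm [-0.04  0.    8.07] rows 2 each [-0.02  0.    4.03]
```

carry_out([
  [0,0,2.7,0,1],
  [0,0,2.7,0,1],
  [0,0,2.7,0,1],
  [0,0,0,0,1],
  [0,0,0,0,-1],
  [0,0,0,0,-1],
  [0,0,0,0,-1],
  [0,0,0,0,-1],
  [0,0,0,0,-1],
], force=60)

```text
t: 29.9
eef_pos: [0.5137, -0.3177, 0.2559]
tool_rot: [-0.117, 0.886, 0.343, 0.29]
contact_force: [-5.1, -2.5, 5.4]
gripper_width: 0.147
grasp_force: 25.8
```

```bash
cat > arc.py <<'E'
from st import *
import sys
H=np.array([.659,-.278]);g=(np.array(o["eef_pos"])-bot.pinch_z*z)[:2]-H
a0=np.arctan2(g[1],g[0])%(2*np.pi);print(np.degrees(a0),np.hypot(*g))
n=int(sys.argv[1]);A=np.linspace(a0,np.radians(154.5),n+1)[1:]
P=np.c_[.16*np.cos(A),.16*np.sin(A),0*A];P=np.r_[[[g[0],g[1],0]],P]
for d in np.diff(P,axis=0): print((100*M.T@d).round(2).tolist())
E
python3 arc.py 16
```

```text
t 29.9 p [ 0.5137 -0.3177  0.2559] q [ 0.77  0.35  0.05  1.79 -0.74  1.13  0.35]
tilt 36.4 az 43.2 
 [[ 0.597  0.675  0.433]
 [ 0.54  -0.737  0.406]
 [ 0.593 -0.009 -0.805]] grasp [ 0.5057 -0.3253  0.2709]
197.1491779480474 0.16048402348857185
[0.3, -0.64, 0.23]
[0.29, -0.65, 0.22]
[0.31, -0.63, 0.24]
[0.34, -0.61, 0.26]
[0.36, -0.59, 0.27]
[0.38, -0.57, 0.29]
[0.4, -0.55, 0.3]
[0.42, -0.52, 0.32]
[0.44, -0.5, 0.33]
[0.46, -0.47, 0.34]
[0.48, -0.44, 0.36]
[0.49, -0.42, 0.37]
[0.51, -0.39, 0.38]
[0.52, -0.36, 0.39]
[0.54, -0.33, 0.4]
[0.55, -0.3, 0.41]
```

carry_out([
  [0,0,0,0,-1],
  [0,0,0,0,-1],
])

```text
t: 30.1
eef_pos: [0.5135, -0.318, 0.2559]
tool_rot: [-0.117, 0.886, 0.343, 0.29]
contact_force: [-6.1, -0.8, 5.2]
gripper_width: 0.106
grasp_force: 49.6
```

The pin is being squeezed out along the tool axis, so a leaning grip doesn't hold it. I'll back off and undo the lean against the inner reach limit, then grip upright as I did the first time.

carry_out([
  [0,0,0,0,1],
  [0,0,0,0,1],
  [0,0,0,0,1],
  [0,0,0,0,1],
  [0,0,-4,0,1],
  [0,0,-5,0,1],
  [0,0,-5,0,1],
  [0,0,0,0,1],
])

```text
t: 30.9
eef_pos: [0.4519, -0.3802, 0.3739]
tool_rot: [-0.111, 0.887, 0.341, 0.291]
contact_force: [0.2, -0.6, 0.4]
gripper_width: 1.002
grasp_force: 0.0
```

Run:
```python
from sim import *
from station import bot
q0=np.array(bot.get_obs()["q"]);print(desc(q0))
for T in ((.33,-.2,.45),(.25,-.2,.45),(.33,-.1,.5),(.28,0,.45),(.25,-.25,.5),(.25,.1,.5),(.3,.2,.45),(.2,-.3,.5)):
    q=to(q0,T,20);print(T,desc(q))
```

```text
p [ 0.472 -0.382  0.371] tilt 36.3 az 36.6 yz 0.051 q [ 0.86  0.27  0.12  1.62 -0.67  1.4   0.31]
(0.33, -0.2, 0.45) p [ 0.33 -0.2   0.45] tilt 36.3 az 36.6 yz 0.051 q [ 0.87 -0.23  0.14  1.95 -0.59  1.55  0.22]
(0.25, -0.2, 0.45) p [ 0.25 -0.2   0.45] tilt 36.3 az 36.6 yz 0.051 q [ 0.96 -0.3   0.23  1.99 -0.53  1.66  0.34]
(0.33, -0.1, 0.5) p [ 0.331 -0.101  0.498] tilt 36.8 az 46.7 yz -0.079 q [ 0.82 -0.34  0.05  1.93 -0.62  1.68 -0.05]
(0.28, 0, 0.45) p [ 0.281 -0.001  0.448] tilt 44.5 az 70.1 yz -0.432 q [ 0.82 -0.34 -0.    2.09 -0.66  1.81 -0.21]
(0.25, -0.25, 0.5) p [ 0.25 -0.25  0.5 ] tilt 36.3 az 36.6 yz 0.051 q [ 0.99 -0.2   0.25  1.81 -0.54  1.76  0.35]
(0.25, 0.1, 0.5) p [0.262 0.093 0.49 ] tilt 56.9 az 82.7 yz -0.776 q [ 0.54 -0.34  0.1   2.13 -0.79  1.92 -0.73]
(0.3, 0.2, 0.45) p [0.301 0.2   0.449] tilt 47.1 az 90.9 yz -0.666 q [ 0.37 -0.34 -0.17  2.11 -0.83  1.67 -0.85]
(0.2, -0.3, 0.5) p [ 0.2 -0.3  0.5] tilt 36.3 az 36.6 yz 0.051 q [ 1.08 -0.1   0.32  1.74 -0.52  1.83  0.5 ]
```

```bash
timeout 400 python3 - <<'E'
from sim import *
from station import bot
q0=np.array(bot.get_obs()["q"]);g=np.random.default_rng(3)
def tl(q): return np.degrees(np.arccos(-fk(q)[1].as_matrix()[2,2]))
def ok(q): P=fk(q)[0];return P[2]>.33
def rnd(): return np.array([g.uniform(.15,.85),g.uniform(-.65,.45),g.uniform(.36,.85)])
from multiprocessing import Pool
def f(a):
    q,Ts=a
    c=to(q,Ts[-1],22);return tl(c),[list(t.round(2)) for t in Ts],c
with Pool() as p:
    beam=[(36,[],q0)]
    for s in range(3):
        jobs=[(b[2],b[1][:]+[rnd()]) for b in beam for _ in range(120//len(beam))]
        jobs=[(q,[np.array(t) for t in T]) for q,T in jobs]
        r=[x for x in p.map(f,jobs) if ok(x[2])];r.sort(key=lambda x:x[0])
        for x in r[:4]: print(s,round(x[0],1),[list(map(float,t)) for t in x[1]],desc(x[2]))
        beam=r[:8]
E
```

```text
0 28.4 [[0.76, -0.03, 0.83]] p [0.856 0.09  0.437] tilt 28.4 az 97.7 yz -0.454 q [ 0.04  1.04 -0.39  0.24 -0.17  1.92 -1.35]
0 33.5 [[0.44, 0.28, 0.48]] p [0.442 0.282 0.474] tilt 33.5 az 56.2 yz -0.179 q [ 0.3  -0.34 -0.53  1.91 -0.65  1.17 -0.99]
0 33.9 [[0.45, 0.39, 0.42]] p [0.449 0.386 0.418] tilt 33.9 az 49.7 yz -0.107 q [ 0.36 -0.3  -0.86  1.95 -0.59  0.9  -1.18]
0 34.1 [[0.42, 0.13, 0.4]] p [0.423 0.127 0.402] tilt 34.1 az 58.7 yz -0.209 q [ 0.42 -0.34 -0.26  2.09 -0.69  1.26 -0.58]
1 4.5 [[0.42, 0.13, 0.4], [0.66, 0.38, 0.84]] p [0.678 0.536 0.4  ] tilt 4.5 az 161.0 yz -0.077 q [-0.72  1.03 -0.23  0.24  0.14  1.92 -1.33]
1 19.0 [[0.45, 0.39, 0.42], [0.18, -0.5, 0.61]] p [ 0.182 -0.505  0.606] tilt 19.0 az 20.3 yz 0.062 q [ 0.94  0.21  0.55  1.13 -0.45  1.92  0.33]
1 22.9 [[0.38, 0.15, 0.36], [0.24, -0.63, 0.54]] p [ 0.245 -0.63   0.543] tilt 22.9 az 29.4 yz 0.005 q [ 1.28  0.52  0.07  0.85 -0.43  1.9   0.19]
1 23.0 [[0.76, -0.03, 0.83], [0.21, -0.57, 0.65]] p [ 0.251 -0.58   0.647] tilt 23.0 az 17.3 yz 0.006 q [ 1.57  0.44 -0.56  0.79 -0.18  1.92 -0.25]
2 1.5 [[0.42, 0.13, 0.4], [0.66, 0.38, 0.84], [0.65, -0.5, 0.49]] p [ 0.684 -0.469  0.489] tilt 1.5 az -79.0 yz 0.018 q [ 0.51  0.87 -0.09  0.33  0.09  1.92 -0.04]
2 1.9 [[0.42, 0.13, 0.4], [0.66, 0.38, 0.84], [0.71, -0.59, 0.44]] p [ 0.727 -0.465  0.415] tilt 1.9 az -176.0 yz -0.027 q [ 0.48  1.01 -0.11  0.24  0.12  1.92 -0.07]
2 4.5 [[0.42, 0.13, 0.4], [0.66, 0.38, 0.84], [0.8, -0.01, 0.36]] p [ 0.803 -0.007  0.362] tilt 4.5 az 161.0 yz -0.077 q [ 0.01  0.79 -0.22  0.75  0.13  1.69 -0.68]
2 4.5 [[0.42, 0.13, 0.4], [0.66, 0.38, 0.84], [0.4, 0.19, 0.55]] p [0.402 0.194 0.552] tilt 4.5 az 161.0 yz -0.077 q [-0.3  -0.   -0.2   1.4  -0.05  1.8  -1.04]
```

Run:
```python
from sim import *
from station import bot
q0=np.array(bot.get_obs()["q"])
for path in (((.5,-.1,.45),(.5,.25,.6),(.58,.42,.8)),((.55,-.1,.5),(.55,.25,.55),(.62,.46,.7)),((.5,-.1,.45),(.5,.25,.5),(.62,.46,.6))):
    q=q0
    for T in path: q=to(q,T,25);print(T,desc(q))
    for T in ((.9,.72,.35),(.85,.68,.45)):
        c=q
        for k in range(3): c=to(c,T,8);print("   push",T,desc(c))
```

```text
(0.5, -0.1, 0.45) p [ 0.5  -0.1   0.45] tilt 36.3 az 36.6 yz 0.051 q [ 0.63 -0.16 -0.09  1.89 -0.65  1.27 -0.14]
(0.5, 0.25, 0.6) p [0.5  0.25 0.6 ] tilt 35.7 az 38.9 yz 0.021 q [ 0.47 -0.33 -0.61  1.65 -0.56  1.26 -0.97]
(0.58, 0.42, 0.8) p [0.58 0.42 0.8 ] tilt 35.7 az 38.9 yz 0.021 q [-0.1   0.34 -1.13  0.77  0.49  1.58 -1.79]
   push (0.9, 0.72, 0.35) p [0.763 0.592 0.542] tilt 35.7 az 38.9 yz 0.021 q [-0.37  0.71 -0.96  0.83  0.75  1.21 -1.9 ]
   push (0.9, 0.72, 0.35) p [0.777 0.758 0.233] tilt 20.9 az 47.0 yz 0.072 q [-0.8   1.26 -0.87  0.24  0.86  1.36 -1.52]
   push (0.9, 0.72, 0.35) p [ 0.39   0.664 -0.107] tilt 37.5 az -91.4 yz -0.469 q [-1.2   1.65 -0.58  0.24  0.8   1.92 -0.47]
   push (0.85, 0.68, 0.45) p [0.77  0.603 0.554] tilt 35.7 az 38.9 yz 0.021 q [-0.43  0.74 -0.95  0.74  0.77  1.25 -1.88]
   push (0.85, 0.68, 0.45) p [0.85 0.68 0.45] tilt 35.7 az 38.9 yz 0.021 q [-0.61  1.   -0.88  0.44  0.85  1.22 -1.81]
   push (0.85, 0.68, 0.45) p [0.85 0.68 0.45] tilt 35.7 az 38.9 yz 0.021 q [-0.61  1.   -0.88  0.44  0.85  1.22 -1.81]
(0.55, -0.1, 0.5) p [ 0.55 -0.1   0.5 ] 
[... 1384 characters left out ...]
 [0.841 0.665 0.403] tilt 35.3 az 40.5 yz 0.002 q [-0.52  0.94 -0.83  0.67  0.77  1.08 -1.87]
   push (0.9, 0.72, 0.35) p [0.49  0.692 0.013] tilt 22.3 az -110.9 yz -0.191 q [-1.03  1.49 -0.78  0.24  0.82  1.87 -1.02]
   push (0.9, 0.72, 0.35) p [ 0.401  0.551 -0.221] tilt 50.6 az -91.7 yz -0.698 q [-1.19  1.82 -0.24  0.24  0.57  1.92 -0.17]
   push (0.85, 0.68, 0.45) p [0.85 0.68 0.45] tilt 35.3 az 40.5 yz 0.002 q [-0.62  1.   -0.83  0.42  0.78  1.22 -1.79]
   push (0.85, 0.68, 0.45) p [0.85 0.68 0.45] tilt 35.3 az 40.5 yz 0.002 q [-0.62  1.   -0.83  0.42  0.78  1.22 -1.79]
   push (0.85, 0.68, 0.45) p [0.85 0.68 0.45] tilt 35.3 az 40.5 yz 0.002 q [-0.62  1.   -0.83  0.42  0.78  1.22 -1.79]
```

Few turns are left, so I'll push the pin rather than grip it. I'll turn the tool so that the closing line runs roughly along world y, straddle the pin loosely, and push with the trailing finger.

carry_out([
  [0,0,0,8,1],
  [0,0,0,8,1],
  [0,0,0,8,1],
  [0,0,0,8,1],
  [0,0,0,8,1],
  [0,0,0,7,1],
  [0,0,0,0,1],
  [0,0,0,0,1],
])

```text
t: 31.7
eef_pos: [0.4539, -0.3736, 0.3676]
tool_rot: [-0.223, 0.949, -0.037, 0.219]
contact_force: [-1.8, 0.5, 0.2]
gripper_width: 0.999
grasp_force: 0.0
```

```bash
cat > pin.py <<'E'
from h import *
H=np.array([.659,-.278])
ref={"top":("pics/top3.png",(397.1,227.4)),"side":("pics/side3.png",(106.7,200.2))}
def find(n,guess,im):
    p,uv=ref[n];a=cv2.cvtColor(cv2.imread(p),cv2.COLOR_BGR2LAB).astype(int);u,v=np.round(uv).astype(int)
    c=np.median(a[v-1:v+2,u-1:u+2].reshape(-1,3),0);b=cv2.cvtColor(im,cv2.COLOR_BGR2LAB).astype(int)
    m=((np.abs(b-c)*[.5,1,1]).sum(-1)<16).astype(np.uint8)
    k,l,s,ce=cv2.connectedComponentsWithStats(m)
    o=[(np.hypot(*(ce[i]-guess)),ce[i],s[i,4]) for i in range(1,k) if 8<s[i,4]<150]
    return min(o,key=lambda x:x[0])
def where(pred):
    g=np.r_[H+.16*np.array([np.cos(np.radians(pred)),np.sin(np.radians(pred))]),.298]
    r={}
    for n in ("top","side"):
        im=cv2.cvtColor(imaging.read_camera(n),cv2.COLOR_RGB2BGR);cv2.imwrite(f"pics/{n}_l.png",im)
        f=find(n,proj(n,g),im);r[n]=f[1];print(n,"dist px %.1f at %s area %d"%(f[0],f[1].round(1),f[2]))
    b,e=tri(r["top"],r["side"]);d=b[:2]-H
    print("ball",b.round(4),"gap %.4f"%e,"theta %.1f r %.4f"%(np.degrees(np.arctan2(d[1],d[0]))%360,np.hypot(*d)))
    for n in r:
        d=onz(n,r[n],.298)[:2]-H;print(n,"theta %.1f"%(np.degrees(np.arctan2(d[1],d[0]))%360))
    return b
E
python3 - <<'E'
from pin import *
b=where(196)
o=bot.get_obs();q=o["tool_rot"];M=R.from_quat([q[1],q[2],q[3],q[0]]).as_matrix();z=M[:,2]
print(o["t"],np.round(o["eef_pos"],4),"\n",M.round(3))
G=np.r_[b[:2],.28]+.019*z; pre=G-.08*z; print("pre shift",(100*M.T@(pre-np.array(o["eef_pos"]))).round(2))
E
```

```text
top dist px 1.2 at [396.7 226.8] area 27
side dist px 1.1 at [106.3 198.4] area 39
ball [ 0.5061 -0.3222  0.3027] gap 0.0013 theta 196.1 r 0.1591
top theta 196.9
side theta 195.4
31.8 [ 0.4537 -0.3738  0.3678] 
 [[ 0.901  0.027  0.432]
 [-0.169 -0.898  0.407]
 [ 0.399 -0.44  -0.804]]
pre shift [ 0.35 -0.63  5.33]
```

carry_out([
  [0.2,-0.3,2.7,0,1],
  [0.15,-0.3,2.6,0,1],
  [0,0,2.7,0,1],
  [0,0,2.7,0,1],
  [0,0,2.6,0,1],
  [0,0,0,0,1],
  [0,0,0,0,0],
  [0,0,0,0,-0.1],
  [0,0,0,0,-0.1],
])

```text
t: 32.7
eef_pos: [0.5139, -0.3168, 0.2663]
tool_rot: [-0.222, 0.949, -0.039, 0.22]
contact_force: [0.2, -0.0, -0.4]
gripper_width: 0.516
grasp_force: 0.0
```

Run:
```python
from st import *
H=np.array([.659,-.278]);P0=np.array(o["eef_pos"])
print(o["contact_force"],o["gripper_width"],"grasp angle",np.degrees(np.arctan2(*(P0-.019*z-np.r_[H,0])[[1,0]]))%360)
# grasp point follows arc, leading so the trailing pad (12 mm gap) carries pin; stop short at grasp angle 158
A=np.radians(np.linspace(196,156,13));C=np.c_[.16*np.cos(A)+H[0],.16*np.sin(A)+H[1],0*A+.28]
for d in np.diff(C,axis=0): print((100*M.T@d).round(2).tolist())
```

```text
t 32.7 p [ 0.5139 -0.3168  0.2663] q [ 0.68  0.33  0.15  1.79 -0.76  1.16 -0.46]
tilt 36.4 az 43.0 
 [[ 0.9    0.024  0.434]
 [-0.172 -0.898  0.405]
 [ 0.4   -0.439 -0.805]] grasp [ 0.5058 -0.3244  0.2814]
[ 0.24898439 -0.01008928 -0.38642647] 0.5158396851800504 grasp angle 196.8660457981236
[-0.36, -0.82, 0.26]
[-0.32, -0.82, 0.29]
[-0.27, -0.83, 0.32]
[-0.22, -0.84, 0.34]
[-0.17, -0.84, 0.37]
[-0.13, -0.83, 0.39]
[-0.08, -0.83, 0.41]
[-0.03, -0.82, 0.44]
[0.02, -0.81, 0.45]
[0.07, -0.8, 0.47]
[0.12, -0.78, 0.49]
[0.17, -0.76, 0.5]
```

carry_out([
  [-0.36,-0.82,0.26,0,-0.1],
  [-0.32,-0.82,0.29,0,-0.1],
  [-0.27,-0.83,0.32,0,-0.1],
  [-0.22,-0.84,0.34,0,-0.1],
  [-0.17,-0.84,0.37,0,-0.1],
  [-0.13,-0.83,0.39,0,-0.1],
  [-0.08,-0.83,0.41,0,-0.1],
  [-0.03,-0.82,0.44,0,-0.1],
  [0.02,-0.81,0.45,0,-0.1],
  [0.07,-0.8,0.47,0,-0.1],
  [0.12,-0.78,0.49,0,-0.1],
  [0,0,0,0,-0.1],
])

```text
t: 33.9
eef_pos: [0.5185, -0.2126, 0.2655]
tool_rot: [-0.224, 0.949, -0.038, 0.219]
contact_force: [0.6, -0.2, -0.9]
gripper_width: 0.45
grasp_force: 0.0
```

```bash
cat > fin.py <<'E'
from pin import *
import sys
b=where(float(sys.argv[1]))
o=bot.get_obs();q=o["tool_rot"];M=R.from_quat([q[1],q[2],q[3],q[0]]).as_matrix()
T=np.radians(154.5);d=np.r_[H+.16*np.array([np.cos(T),np.sin(T)])-b[:2],0]
print(o["t"],np.round(o["eef_pos"],4),np.round(o["contact_force"],1),"pin to go: world mm",(1e3*d).round(1),"tool cm",(100*M.T@d).round(2))
E
python3 fin.py 162
```

```text
top dist px 1.8 at [355.8 226.9] area 24
side dist px 1.6 at [147.5 172.9] area 34
ball [ 0.5072 -0.2299  0.3044] gap 0.0024 theta 162.4 r 0.1592
top theta 163.4
side theta 161.9
34.0 [ 0.5182 -0.2144  0.2654] [ 0.2 -0.5  0.5] pin to go: world mm [ 7.4 20.8  0. ] tool cm [ 0.31 -1.85  1.17]
```

carry_out([
  [0.05,-0.62,0.35,0,-0.1],
  [0.1,-0.6,0.38,0,-0.1],
  [0.12,-0.5,0.38,0,-0.1],
  [0,0,0,0,-0.1],
  [0,0,0,0,-0.1],
])

```text
t: 34.5
eef_pos: [0.5248, -0.1948, 0.2651]
tool_rot: [-0.223, 0.949, -0.038, 0.219]
contact_force: [0.3, 0.2, 0.0]
gripper_width: 0.448
grasp_force: 0.0
```

```bash
python3 fin.py 156
```

```text
top dist px 0.6 at [347.4 224.1] area 27
side dist px 1.8 at [156.3 170.3] area 35
ball [ 0.5132 -0.2123  0.3036] gap 0.0011 theta 155.7 r 0.1599
top theta 156.3
side theta 155.6
34.6 [ 0.5247 -0.1954  0.265 ] [ 0.5  0.3 -0.1] pin to go: world mm [1.4 3.2 0. ] tool cm [ 0.07 -0.28  0.19]
```

carry_out([
  [0.07,-0.3,0.2,0,-0.1],
  [0,0,0,0,-0.1],
  [0,0,0,0,1],
  [0,0,0,0,1],
  [0,0,0,0,1],
  [0,0,0,0,1],
  [0,0,-3,0,1],
  [0,0,-4,0,1],
  [0,0,-5,0,1],
  [0,0,-5,0,1],
  [0,0,0,0,1],
])

```text
t: 35.7
eef_pos: [0.4516, -0.2667, 0.4078]
tool_rot: [-0.219, 0.949, -0.041, 0.223]
contact_force: [0.3, 0.5, 0.5]
gripper_width: 1.002
grasp_force: 0.0
```

```bash
python3 fin.py 154.5 && python3 -c "
import cv2,numpy as np
a=cv2.imread('pics/top_l.png')[90:340,60:460];b=cv2.imread('pics/side_l.png')[60:384,30:420]
cv2.imwrite('pics/fin.png',np.hstack([cv2.resize(a,(420,300)),cv2.resize(b,(361,300))]))"
```

```text
top dist px 2.5 at [347.5 224.5] area 32
side dist px 2.3 at [156.3 170.3] area 35
ball [ 0.5126 -0.2123  0.3031] gap 0.0016 theta 155.8 r 0.1604
top theta 156.5
side theta 155.6
35.8 [ 0.4525 -0.2619  0.4026] [-0.5  1.  -1.2] pin to go: world mm [2.  3.2 0. ] tool cm [ 0.12 -0.28  0.22]
```

View pics/fin.png

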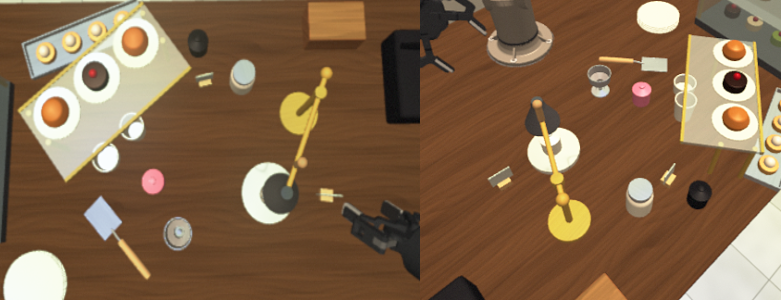

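The pot stands on the slab with the shade over it, about 5 mm off centre. Everything else is where it was, and the arm is clear. Handing in.

```bash
python3 -c "
from station import bot
print(bot.hand_in())"
```

```text
the job is handed in; nothing more can be done
None
```

I handed the job in at about 36 s: the lidded pot stands released and upright near the middle of the slab, the lamp shade is back over it about 5 mm off centre, and the other things looked undisturbed in the last pictures; on the swing back, the grip slipped off the lamp pin twice, so I pushed the pin instead.

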